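Wedge a vial rack fast on the laboratory shaker

ROBOT

A 6-joint arm with a two-finger parallel gripper is mounted at the origin on the work surface. World frame = base frame: x ahead of the robot, y to its left, z up, the work surface at z = 0. Lengths are in m, angles in rad, forces in N, time in s.
With the tool pointing down it reaches from about 0.275 to 0.75 m from the base axis. Payload 10.2 kg.
Tool frame: the origin (TCP) lies at the very end of the fingers, on their centre line; the grasp point (between the pads) lies 19 mm behind it; z points along the fingers, y is the direction in which the jaws open and shut (so a half turn about z gives the same grasp; the last joint's range is limited). The gripper opens to 88 mm and grips with 3 to 60 N. Pads are 18 mm wide; open, the fingers measure 123 mm over their backs; the gripper's body (75 mm by 187 mm) begins 45 mm behind the grasp point.
Start: joints at [-1.497, 0.313, 1.498, -0, 1.331, -0.223], TCP at [0.154, -0.502, 0.239] pointing down, gripper open.
Joint ranges: [-2.94, 2.94], [-0.97, 2.17], [0.19, 2.56], [-1.23, 4.37], [0.02, 3.11], [-2.88, 2.88]. Speed limits (rad/s): [2.39, 2.39, 3.01, 3.14, 3.14, 3.14].

INTERFACE

Orientations are given as a unit quaternion [w, x, y, z].
In Python, from plant import manip, get_image gives the robot as it stands.
- The arm moves only by the tool apply_moves, never from a script. Its argument "series" is a list of rows, each an object with "claw": the finger opening in m, from 0 to 0.0881; "dp": the shift along the tool's x, y, z in m, a list of three; "dr": the turn, a rotation vector about the tool's x, y, z in rad, a list of three. A call has 1 to 12 rows; each row shifts and turns the commanded pose from where the row before left it, along the tool's axes as they then stand; what a row does not reach is not made up. A row lasts 1/12 s, in which the tool goes at most 41.7 mm and 7.16 degrees, less where a joint would pass 70% of its speed; a pose out of reach is approached as far as the arm can. A call is refused whole if a number of a shift passes 0.0417 or a number of a turn 0.125, either way. A call with a gripper value outside its range is refused whole. The fingers move at their own pace and stop on an object; the grip force is fixed at half the most. Time passes only in rows, so rows that do not move let the fingers close. It gives the time, the measured TCP pose, the force and the opening at its end, in the units of the state.
- manip.state(): the state, without advancing time (a new reading comes with each control period).
- get_image(name): name is "scene" or "top" or "wrist"; returns a dict with "color" (480x640x3 uint8, blue, green, red), "mtx" (3x3 intrinsics, pixels), "k1" (the pictures are not rectified: a ray, as slopes to the right and down, at radius r is drawn at 1 + k1 r^2 times it, then the intrinsics apply), "R" (3x3) and "t" (3): a world point X has camera coordinates R X + t. Camera axes: x right, y down, z forward; pixel columns grow to the right and rows downward; lengths in m; the calibration is good to about 2 mm. A picture is of the moment at which its call begins. There is no depth.
- manip.close_job(): hands the job in, once; it reports no verdict.
The state is a dict: "clock": time; "joints": joint angles; "qd": joint speeds; "joint_efforts": joint torques, N m; "eef_pos": TCP position; "ee_rot": TCP orientation; "contact_force": force on the tool from outside, world axes, zero at the start; "wrist_torque": the same for the moment, N m; "gripper_width": opening from 0.0 (shut) to 1.0 (fully open).
Only numpy, scipy, OpenCV 4.12 (cv2) and the standard library are available. Lean on these libraries where they do the work, as an engineer would, in place of code of your own. Each camera call takes 0.05 s, during which the arm holds its last target.

TASK

Set the vial rack on the shaker's platform, pushed right into the corner of the two square stops, then slide the wedge, thin end first, into the gap left between the rack and the slanted rail and drive it in until the rack is locked tight. Keep the rack upright all the time, knock nothing over, and leave rack and wedge standing flat on the platform.

Things in the scene. Friction and masses are not known exactly. Their poses are not given: they have to be found in the camera images.
- shaker: White orbital shaker, fixed, 240 (x) by 280 (y) mm; its flat dark steel platform, 200 by 280 mm, lies 80 mm above the origin (centre of the underside, on the bench). Its x points roughly away from the robot. Three aluminium bars 40 mm high stand on the platform: two make a square corner, the third is slanted. The bay between them is open at -y: the wedge goes in from there, towards +y.
- corner (a point): Inner corner of the two square stops, on the platform (axes as the shaker's; at x=-55, y=105, z=80 mm from its origin). From it the long stop's face runs 143 mm towards the shaker's -y and the end stop's face 78 mm towards +x.
- slant_rail (a point): Point on the top edge of the slanted rail's inner face, 14 mm thick, 170 mm long, opposite the long stop (at x=35, y=29, z=120 mm from the shaker's origin, axes as the shaker's). Its face is turned 9.5 degrees from the shaker's y, so that the bay narrows towards +y.
- rack_home (a point): Point fixed to the shaker (its axes): where the rack's centre (point rack_center) is when the rack touches both stops, its long axis along the shaker's y. At x=-22, y=40, z=102.5 mm from the shaker's origin.
- wedge_home (a point): Point fixed to the shaker (its axes, x=23, y=27, z=98 mm from its origin): the wedge's centre when the rack is home and the wedge just fills the gap; pushed hard it goes only 1 or 2 mm further. It then points along the shaker's +y turned 4.8 degrees towards -x, faces flat on rack and rail. Pulled back 50 mm along that line it has 4 mm of play on either side.
- rack_center (a point): Loose grey vial rack, block 130 (x, long) by 66 (y) by 45 (z) mm, 0.3 to 0.65 kg; this point is the middle of the block, 22.5 mm above its underside. Ten small vials stand out of it to 59 mm above the underside, and a plate handle rises in the middle. The same either way round.
- rack_handle (a point): Where to grip the rack: on the handle, a plate 60 long (rack's x), 12 thick (rack's y), its top 105 mm above the rack's underside; this point is 84 mm above the underside, over the centre. Axes as the rack's.
- wedge_center (a point): Loose plain wooden wedge, 120 long, 36 high, standing on its flat side, 34 wide at the thick end narrowing evenly on both sides to 14 at the thin end (its +x), about 0.12 kg; this point is half-way along, 18 mm above its underside. The thick end face is 60 mm behind it (-x).
- wedge_grip (a point): Where to grip the wedge: on an upright fin, 40 long (wedge's x), 12 thick (wedge's y), standing on its thick end and reaching to 85 mm above the underside, its back flush with the thick end; this point is 40 mm behind the centre and 64 mm above the underside. Axes as the wedge's.
- wedge: The same wedge, origin at the middle of its underside, +x to the thin end.
- rack: The same rack, origin at the middle of its underside, x along its length.
- beaker: Bystander, to be left standing: glass beaker, 72 wide, 85 high (mm); origin at the centre of its underside.
- amber_a: Bystander, to be left standing: amber bottle, 90 wide, 200 high (mm); origin at the centre of its underside.
- amber_b: Bystander, to be left standing: amber bottle, 90 wide, 200 high (mm); origin at the centre of its underside.
- salt_jar: Bystander, to be left standing: white jar, 60 wide, 75 high (mm); origin at the centre of its underside.
- cylinder: Bystander, to be left standing: measuring cylinder, foot 76 wide, 226 high (mm); origin at the centre of its underside.
Not all that is in view belongs to the job. There is more than one size of the rack; the job needs the smaller.

How it is judged:
By the outcome, as a careful person would: the job done as asked, in the order asked, and still so for the second after the job is handed in, with the robot touching nothing.
It also fails if it takes over 70 s, if anything falls off the work surface, if the arm or the gripper's body presses on something with over 40 N, if the wrist force passes 120 N, or if a joint passes its speed limit or range.

## Working session

There is one attempt and no reset: what is moved stays moved. The work goes in short steps, Python scripts to look and compute and a tool call to move; the robot and the scene stay as the last step left them, time stands still between calls to the robot, and variables do not carry over. Pictures are saved under pics/ and viewed, and the job is handed in when it is done.

Besides the shell and the picture viewer there is one more tool, called after "Call:" as name([rows], argument=value, ...), one row to a line, values as JSON. apply_moves: Moves the arm, as the interface text tells. Its arguments: {"type":"object","properties":{"series":{"type":"array","items":{"type":"object","properties":{"claw":{"type":"number"},"dp":{"type":"array","items":{"type":"number"}},"dr":{"type":"array","items":{"type":"number"}}}}}},"required":["series"]}

```bash
ls; mkdir -p pics
cat > h.py <<'E'
import numpy as np, cv2
from plant import manip, get_image
def grab(n,tag):
    d=get_image(n); cv2.imwrite(f'pics/{tag}.png',d['color']); np.savez(f'pics/{tag}.npz',**{k:np.asarray(v) for k,v in d.items()}); return d
def load(tag): 
    z=np.load(f'pics/{tag}.npz'); return {k:z[k] for k in z.files}
def ray(d,px):
    p=np.asarray(px,float).reshape(-1,1,2)
    k=float(d['k1'])
    n=cv2.undistortPoints(p,d['mtx'],np.array([k,0,0,0,0.]))[:,0]
    R,t=d['R'],d['t']
    c=-R.T@t
    return c,(np.c_[n,np.ones(len(n))])@R
def onz(d,px,z):
    c,v=ray(d,px); s=(z-c[2])/v[:,2]; return c+v*s[:,None]
def proj(d,X):
    X=np.asarray(X,float).reshape(-1,3)
    return cv2.projectPoints(X,cv2.Rodrigues(d['R'])[0],d['t'],d['mtx'],np.array([float(d['k1']),0,0,0,0.]))[0][:,0]
def st():
    s=manip.state(); return {k:np.round(v,4) for k,v in s.items()}
E
python3 - <<'E'
from h import *
for n in ('scene','top','wrist'):
    d=grab(n,n+'0'); print(n,d['k1'],d['mtx'][0,0],np.round(-d['R'].T@d['t'],3))
for k,v in st().items(): print(k,v)
E
```

```text
pics
scene -0.07134572815431245 432.98284180758156 [1.057 0.475 1.048]
top -0.12259062918871938 531.1764970858857 [0.234 0.006 1.47 ]
wrist -0.023070930961501947 406.91502028676075 [ 0.23  -0.479  0.385]
clock 0.15
joints [-1.4974  0.3133  1.4982  0.      1.331  -0.2234]
qd [ 0.0004 -0.0022 -0.0028  0.0001  0.0001 -0.0003]
joint_efforts [ 1.10000e-03 -4.02312e+01 -2.52313e+01  6.94000e-02  3.45000e-02
 -1.00000e-04]
eef_pos [ 0.1535 -0.5019  0.2383]
ee_rot [-5.000e-04  9.890e-01  1.479e-01  0.000e+00]
contact_force [ 0.5496 -1.0002 -0.6634]
wrist_torque [ 0.0294  0.0097 -0.0278]
gripper_width 1.0006
```

View pics/scene0.png

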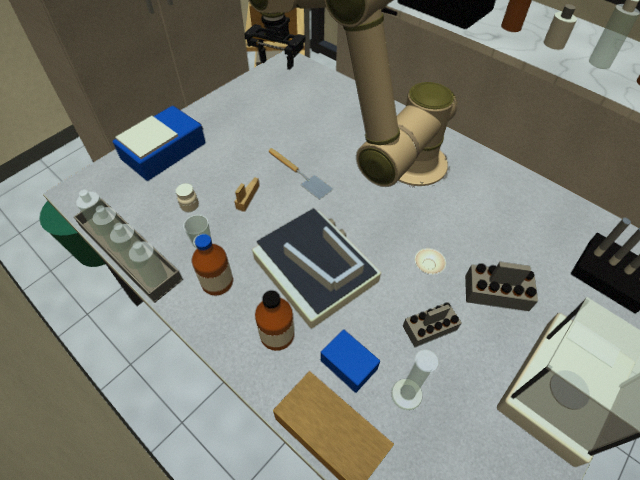

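View pics/top0.png

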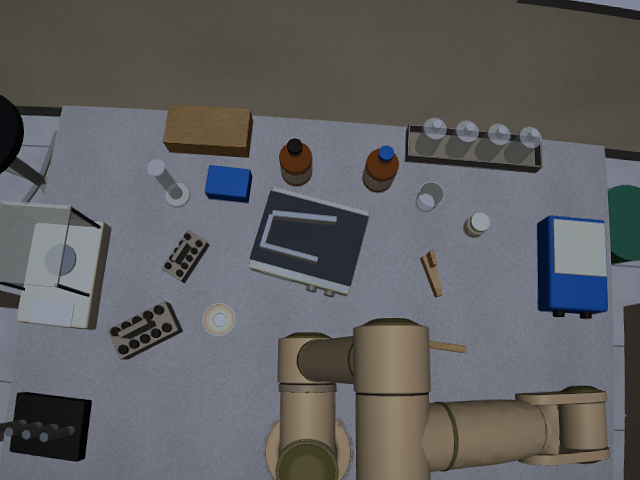

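View pics/wrist0.png

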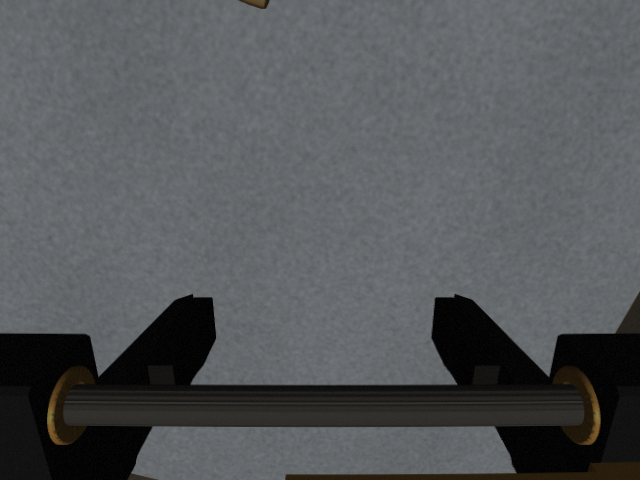

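Run:
```python
from h import *
d=load('top0'); im=d['color']
a=cv2.resize(im[180:305,240:380],None,fx=5,fy=5,interpolation=cv2.INTER_CUBIC); cv2.imwrite('pics/c_shaker.png',a)
b=cv2.resize(im[220:300,100:240],None,fx=5,fy=5,interpolation=cv2.INTER_CUBIC)
b=cv2.resize(im[225:365,100:215],None,fx=4,fy=4,interpolation=cv2.INTER_CUBIC)
c=cv2.resize(im[240:305,405:460],None,fx=6,fy=6,interpolation=cv2.INTER_CUBIC)
h=max(b.shape[0],c.shape[0]); o=np.zeros((h,b.shape[1]+c.shape[1],3),np.uint8); o[:b.shape[0],:b.shape[1]]=b; o[:c.shape[0],b.shape[1]:]=c; cv2.imwrite('pics/c_rw.png',o); print(o.shape)
s=load('scene0')['color']
cv2.imwrite('pics/c_s.png',cv2.resize(s[200:330,240:390],None,fx=5,fy=5,interpolation=cv2.INTER_CUBIC)[:600])
```

```text
(560, 790, 3)
```

View pics/c_shaker.png

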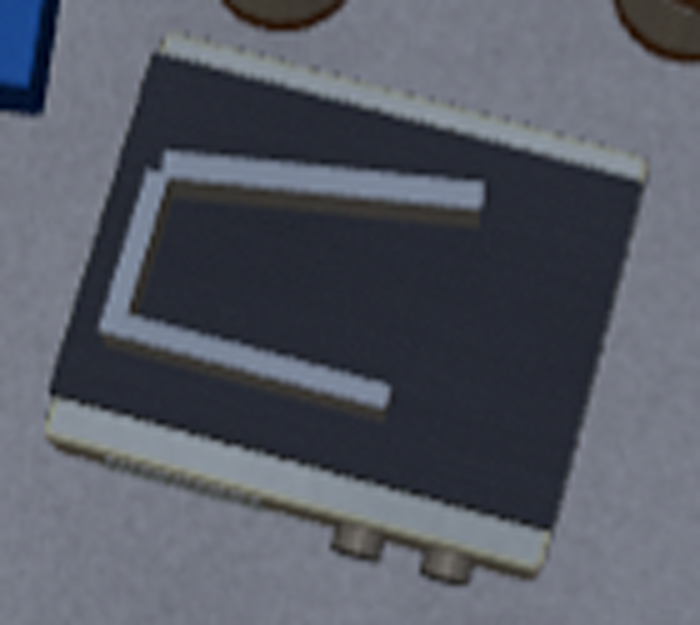

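View pics/c_rw.png

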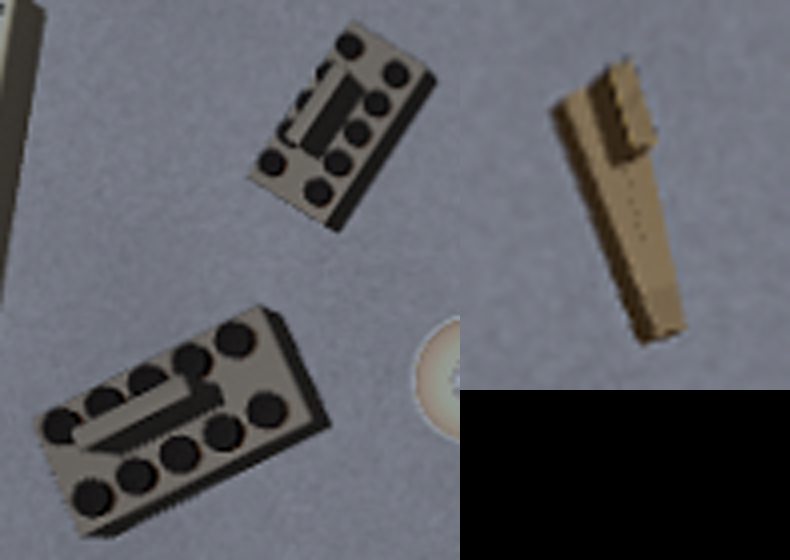

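View pics/c_s.png

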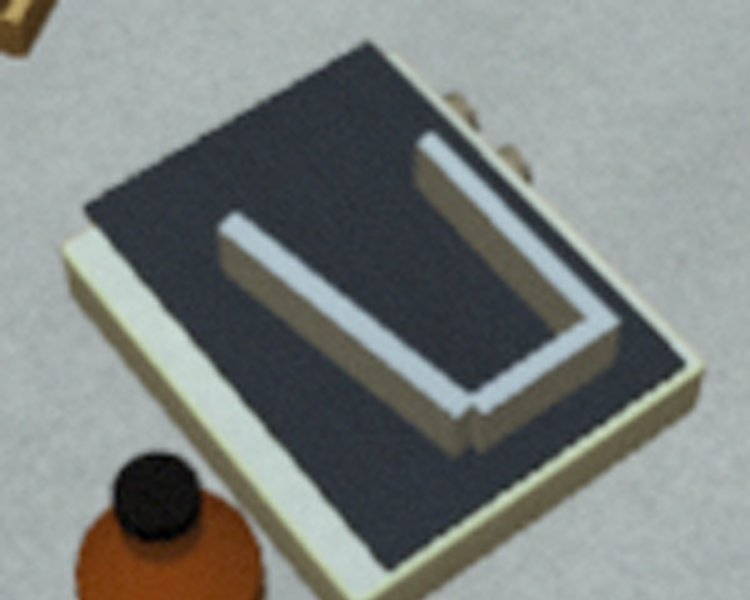

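Run:
```python
from h import *
d=load('top0')
def rep(n,crop,sc,off,z):
    X=onz(d,(np.array(crop,float)+.5)/sc+np.array(off)-.5,z)[:,:2]
    e=np.diff(np.r_[X,X[:1]],axis=0)
    print(n,'ctr',X.mean(0).round(4)); print(X.round(4).tolist()); print('len',np.hypot(*e.T).round(4),'ang',np.degrees(np.arctan2(e[:,1],e[:,0])).round(1)); return X
rep('plat',[(160,52),(642,182),(547,533),(50,395)],5,(240,180),.08)
rep('rack',[(353,20),(430,70),(332,220),(248,178)],4,(100,225),.045)
rep('bigrack',[(262,306),(312,425),(85,535),(35,420)],4,(100,225),.06)
w=[(95,105),(165,88),(227,327),(190,340)]
rep('wedge',w,6,(405,240),.036)
rep('fin',[(150,75),(172,58),(195,140),(180,160)],6,(405,240),.085)
rep('rackhandle',[(340,64),(368,85),(320,155),(290,140)],4,(100,225),.105)
rep('longstop',[(105,312),(390,385),(385,412),(135,322)],5,(240,180),.12)
```

```text
plat ctr [0.565  0.0384]
[[0.6895, 0.1528], [0.6365, -0.1157], [0.4405, -0.0764], [0.4935, 0.1929]]
len [0.2737 0.1999 0.2745 0.2   ] ang [-101.2  168.7   78.8  -11.6]
rack ctr [0.4958 0.3774]
[[0.568, 0.3783], [0.5368, 0.32], [0.4272, 0.3747], [0.4513, 0.4368]]
len [0.0662 0.1225 0.0666 0.1306] ang [-118.1  153.5   68.8  -26.6]
bigrack ctr [0.2813 0.4612]
[[0.3632, 0.4109], [0.2874, 0.367], [0.2013, 0.5108], [0.2734, 0.556]]
len [0.0876 0.1677 0.0851 0.1706] ang [-149.9  120.9   32.   -58.2]
wedge ctr [ 0.4948 -0.3076]
[[0.5433, -0.2715], [0.5538, -0.3038], [0.4447, -0.3361], [0.4375, -0.3192]]
len [0.0341 0.1138 0.0184 0.116 ] ang [ -71.9 -163.5  113.1   24.3]
fin ctr [ 0.5341 -0.2977]
[[0.5483, -0.2863], [0.5569, -0.296], [0.5203, -0.3075], [0.5107, -0.301]]
len [0.0129 0.0383 0.0116 0.0404] ang [ -48.6 -162.6  145.9   21.4]
rackhandle ctr [0.4912 0.3702]
[[0.5233, 0.3674], [0.5107, 0.3468], [0.4613, 0.3727], [0.4696, 0.394]]
len [0.0242 0.0557 0.0229 0.0599] ang [-121.6  152.3   68.6  -26.4]
longstop ctr [0.5142 0.0841]
[[0.5323, 0.1634], [0.5053, 0.0122], [0.4909, 0.0137], [0.5282, 0.1473]]
len [0.1536 0.0145 0.1387 0.0167] ang [-100.1  174.1   74.4   75.8]
```

Run:
```python
from h import *
d=load('top0')
for n,p,z in [('amberblk',(294,147),.2),('amberblue',(387,153),.2),('salt',(480,221),.075),('beaker',(431,190),.085),('cyl top',(157,167),.226),('cyl foot',(177,195),.0)]:
    print(n,onz(d,p,z).round(3))
```

```text
amberblk [[0.77  0.094 0.2  ]]
amberblue [[ 0.774 -0.145  0.2  ]]
salt [[ 0.649 -0.427  0.075]]
beaker [[ 0.724 -0.285  0.085]]
cyl top [[0.681 0.432 0.226]]
cyl foot [[0.68  0.436 0.   ]]
```

Call:
apply_moves([
  {"dp":[0.03,0.0,-0.03],"dr":[0,0,0]},
  {"dp":[0.04,0.0,-0.03],"dr":[0,0,0]},
  {"dp":[0.04,0.0,-0.02],"dr":[0,0,0]},
  {"dp":[0.04,-0.02,-0.01],"dr":[0,0,0]},
  {"dp":[0.04,-0.03,0],"dr":[0,0,0]},
  {"dp":[0.04,-0.03,0],"dr":[0,0,0]},
  {"dp":[0.0,-0.04,0],"dr":[0,0,0]},
  {"dp":[0,0,0],"dr":[0,0,0]},
])

```text
schema error: expected keys claw, dp, dr
```

Call:
apply_moves([
  {"claw":0.088,"dp":[0.03,0.0,-0.03],"dr":[0,0,0]},
  {"claw":0.088,"dp":[0.04,0.0,-0.03],"dr":[0,0,0]},
  {"claw":0.088,"dp":[0.04,0.0,-0.02],"dr":[0,0,0]},
  {"claw":0.088,"dp":[0.04,-0.02,-0.01],"dr":[0,0,0]},
  {"claw":0.088,"dp":[0.04,-0.03,0],"dr":[0,0,0]},
  {"claw":0.088,"dp":[0.04,-0.03,0],"dr":[0,0,0]},
  {"claw":0.088,"dp":[0.0,-0.04,0],"dr":[0,0,0]},
  {"claw":0.088,"dp":[0,0,0],"dr":[0,0,0]},
])

```text
clock: 0.82
eef_pos: [0.316, -0.3335, 0.3204]
ee_rot: [-0.002, 0.989, 0.15, -0.0]
contact_force: [-0.7, 0.4, 0.8]
gripper_width: 1.0
```

Run:
```python
from h import *
d=grab('wrist','wrist1'); print(st()['eef_pos'],st()['ee_rot'],st()['contact_force'],st()['joints'])
```

```text
[ 0.3162 -0.3366  0.3211] [-2.000e-04  9.888e-01  1.493e-01 -0.000e+00] [ 0.7328 -1.2738  0.3195] [-1.0712  0.122   1.5221  0.      1.4978  0.1999]
```

View pics/wrist1.png

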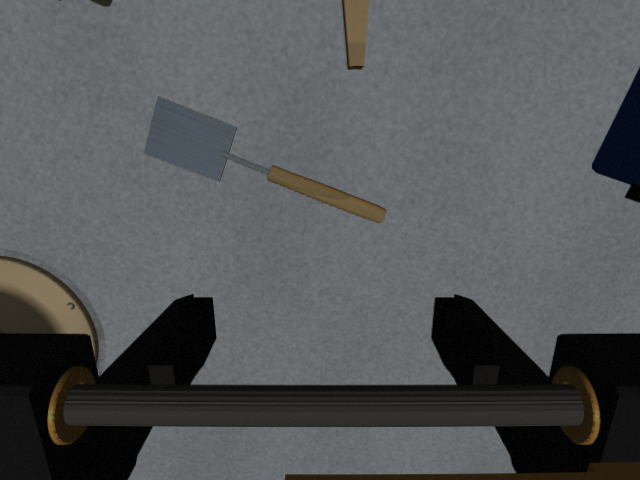

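Call:
apply_moves([
  {"claw":0.088,"dp":[0.04,0.0,0],"dr":[0,0,0]},
  {"claw":0.088,"dp":[0.04,0.0,0],"dr":[0,0,0]},
  {"claw":0.088,"dp":[0.02,0.0,0],"dr":[0,0,0]},
  {"claw":0.088,"dp":[0.0,0.0,0],"dr":[0,0,0]},
  {"claw":0.088,"dp":[0.0,0,0],"dr":[0,0,0]},
])

```text
clock: 1.28
eef_pos: [0.4121, -0.3105, 0.3204]
ee_rot: [-0.0, 0.989, 0.148, -0.0]
contact_force: [-0.5, -0.2, -0.3]
gripper_width: 1.0
```

Run:
```python
from h import *
d=grab('wrist','wrist2'); print(st()['eef_pos'],st()['ee_rot'])
```

```text
[ 0.4114 -0.3107  0.3206] [-2.000e-04  9.890e-01  1.477e-01 -3.000e-04]
```

View pics/wrist2.png

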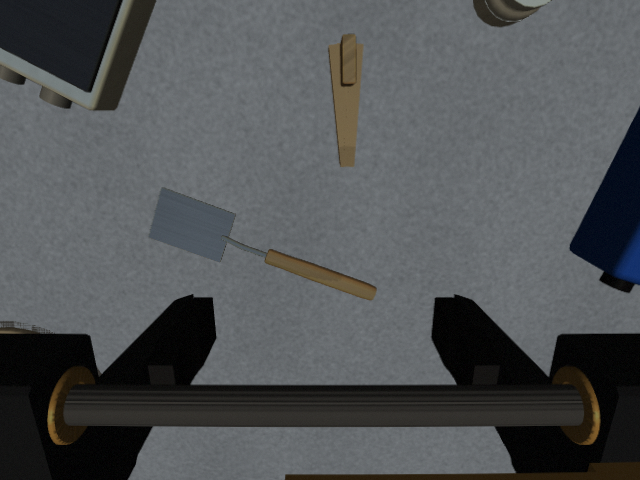

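Run:
```python
from h import *
d=load('wrist2'); im=d['color']
cv2.imwrite('pics/c_w.png',cv2.resize(im[25:175,315:380],None,fx=4,fy=4,interpolation=cv2.INTER_CUBIC))
```

```text
(no output)
```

View pics/c_w.png

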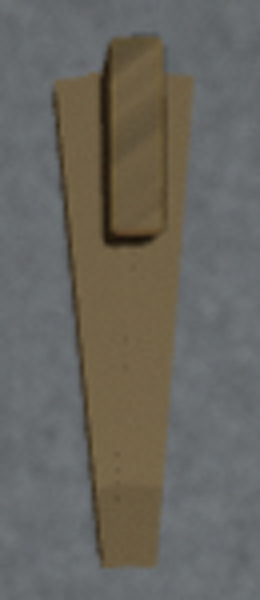

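Run:
```python
from h import *
d=load('wrist2')
def rep(n,crop,sc,off,z):
    X=onz(d,(np.array(crop,float)+.5)/sc+np.array(off)-.5,z)[:,:2]
    e=np.diff(np.r_[X,X[:1]],axis=0)
    print(n,'ctr',X.mean(0).round(4)); print(X.round(4).tolist()); print('len',np.hypot(*e.T).round(4),'ang',np.degrees(np.arctan2(e[:,1],e[:,0])).round(1)); return X
for z in(.036,.02,0):rep('wedge',[(55,82),(192,78),(157,567),(105,567)],4,(315,25),z)
rep('top',[(55,82),(192,78),(160,487),(100,487)],4,(315,25),.036)
f=rep('fin',[(110,38),(167,38),(163,235),(110,235)],4,(315,25),.085)
print(proj(d,[[.649,-.427,.075]]))
```

```text
wedge ctr [ 0.4962 -0.3085]
[[0.5463, -0.2738], [0.5569, -0.3052], [0.4427, -0.334], [0.4387, -0.321]]
len [0.0331 0.1177 0.0137 0.1175] ang [ -71.4 -165.8  107.1   23.7]
wedge ctr [ 0.4965 -0.3093]
[[0.5485, -0.2733], [0.5594, -0.3059], [0.441, -0.3358], [0.4369, -0.3222]]
len [0.0343 0.1221 0.0142 0.1218] ang [ -71.4 -165.8  107.1   23.7]
wedge ctr [ 0.4968 -0.3103]
[[0.5512, -0.2727], [0.5626, -0.3067], [0.4389, -0.3379], [0.4346, -0.3238]]
len [0.0359 0.1276 0.0148 0.1273] ang [ -71.4 -165.8  107.1   23.7]
top ctr [ 0.5059 -0.3052]
[[0.5463, -0.2738], [0.5569, -0.3052], [0.4625, -0.3283], [0.458, -0.3135]]
len [0.0331 0.0972 0.0155 0.0968] ang [ -71.4 -166.2  107.1   24.2]
fin ctr [ 0.5343 -0.2957]
[[0.5514, -0.284], [0.5549, -0.2956], [0.5172, -0.3072], [0.5138, -0.2961]]
len [0.0121 0.0395 0.0116 0.0395] ang [ -72.9 -162.9  107.1   17.8]
[[538.19570592 -29.13198304]]
```

Call:
apply_moves([
  {"claw":0.088,"dp":[0.028,-0.026,-0.005],"dr":[0,0,0]},
  {"claw":0.088,"dp":[0.028,-0.026,-0.005],"dr":[0,0,0]},
  {"claw":0.088,"dp":[0.028,-0.026,-0.005],"dr":[0,0,0]},
  {"claw":0.088,"dp":[0.028,-0.026,-0.005],"dr":[0,0,0]},
  {"claw":0.088,"dp":[0.028,-0.026,-0.005],"dr":[0,0,0]},
  {"claw":0.088,"dp":[0.028,-0.026,-0.005],"dr":[0,0,0]},
  {"claw":0.088,"dp":[0.028,-0.026,0],"dr":[0,0,0]},
  {"claw":0.088,"dp":[0,0,0],"dr":[0,0,-0.12]},
  {"claw":0.088,"dp":[0,0,0],"dr":[0,0,-0.12]},
  {"claw":0.088,"dp":[0,0,0],"dr":[0,0,-0.12]},
  {"claw":0.088,"dp":[0,0,0],"dr":[0,0,-0.12]},
  {"claw":0.088,"dp":[0,0,0],"dr":[0,0,-0.12]},
])

```text
clock: 2.33
eef_pos: [0.5455, -0.0801, 0.3511]
ee_rot: [0.0, 0.9, 0.435, 0.0]
contact_force: [-0.2, -0.3, -0.2]
gripper_width: 1.0
```

Call:
apply_moves([
  {"claw":0.088,"dp":[0,0,0],"dr":[0,0,-0.12]},
  {"claw":0.088,"dp":[0,0,0],"dr":[0,0,-0.12]},
  {"claw":0.088,"dp":[0,0,0],"dr":[0,0,-0.12]},
  {"claw":0.088,"dp":[0,0,0],"dr":[0,0,-0.12]},
  {"claw":0.088,"dp":[0,0,0],"dr":[0,0,0]},
  {"claw":0.088,"dp":[0,0,0],"dr":[0,0,0]},
])

```text
clock: 2.83
eef_pos: [0.5456, -0.0797, 0.351]
ee_rot: [0.0, 0.774, 0.633, -0.0]
contact_force: [0.0, 0.3, 0.7]
gripper_width: 0.995
```

Run:
```python
from h import *
d=grab('wrist','wrist3'); print(st()['eef_pos'],st()['ee_rot'])
```

```text
[ 0.5457 -0.0795  0.351 ] [1.000e-04 7.739e-01 6.333e-01 0.000e+00]
```

View pics/wrist3.png

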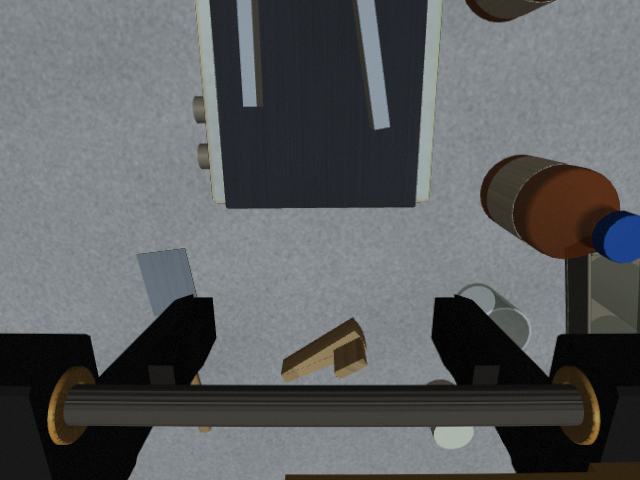

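Call:
apply_moves([
  {"claw":0.088,"dp":[0.04,0,0],"dr":[0,0,0]},
  {"claw":0.088,"dp":[0.04,0,0],"dr":[0,0,0]},
  {"claw":0.088,"dp":[0.03,0,0],"dr":[0,0,0]},
  {"claw":0.088,"dp":[0,0,0],"dr":[0,0,0]},
  {"claw":0.088,"dp":[0,0,0],"dr":[0,0,0]},
])

```text
clock: 3.3
eef_pos: [0.5672, 0.0301, 0.3509]
ee_rot: [0.0, 0.772, 0.635, -0.0]
contact_force: [-0.3, 0.2, 0.1]
gripper_width: 0.999
```

Run:
```python
from h import *
d=grab('wrist','wrist4'); print(st()['eef_pos'],st()['ee_rot'])
```

```text
[0.5671 0.029  0.3508] [ 1.000e-04  7.728e-01  6.346e-01 -2.000e-04]
```

View pics/wrist4.png

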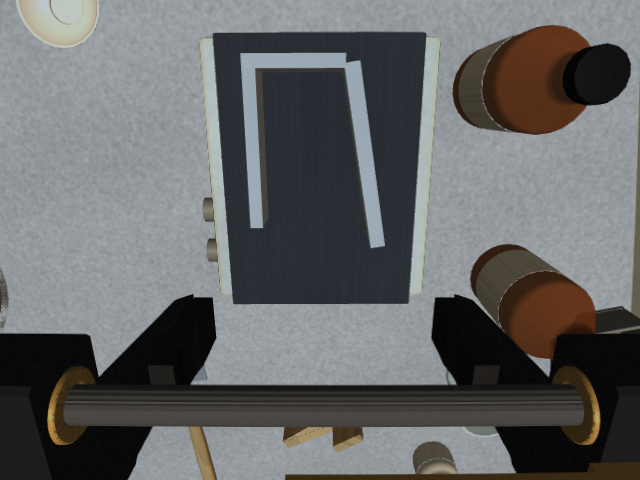

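Run:
```python
from h import *
d=load('wrist4'); im=d['color']; hsv=cv2.cvtColor(im,cv2.COLOR_BGR2HSV); g=cv2.cvtColor(im,cv2.COLOR_BGR2GRAY)
cv2.imwrite('pics/c4.png',cv2.resize(im[25:315,190:450],None,fx=2,fy=2,interpolation=cv2.INTER_CUBIC))
print(g[150,195:445:3]); 
def T(X): return np.asarray(X)
# subpixel transitions along rows/cols: half-level crossings
def cross(prof,i0,i1,rising):
    p=prof[i0:i1].astype(float); m=(p.max()+p.min())/2
    idx=[i for i in range(len(p)-1) if ((p[i]<m<=p[i+1]) if rising else (p[i]>=m>p[i+1]))]
    i=idx[0]; return i0+i+(m-p[i])/(p[i+1]-p[i])
def fit(pts):
    vx,vy,x,y=cv2.fitLine(np.float32(pts),cv2.DIST_HUBER,0,.01,.01).ravel(); return vx,vy,x,y
def world(pts,z,n):
    X=onz(d,pts,z)[:,:2]; v=fit(X); a=np.degrees(np.arctan2(v[1],v[0])); 
    nn=np.array([-v[1],v[0]]); r=(X-np.array(v[2:]))@nn
    print(n,'ang %.2f'%(a%180),'pt',np.round(v[2:],4),'rms mm %.2f'%(1e3*r.std())); return v
P={}
P['L']=world([(cross(g[y],212,236,False),y) for y in range(60,280,4)],.08,'platL')
P['R']=world([(cross(g[y],400,432,True),y) for y in range(60,280,4)],.08,'platR')
P['T']=world([(x,cross(g[:,x],24,44,False)) for x in range(225,415,4)],.08,'platT')
P['B']=world([(x,cross(g[:,x],294,314,True)) for x in range(240,405,4)],.08,'platB')
def inter(a,b):
    A=np.array([[a[0],-b[0]],[a[1],-b[1]]]); s=np.linalg.solve(A,[b[2]-a[2],b[3]-a[3]]); return np.array([a[2]+s[0]*a[0],a[3]+s[0]*a[1]])
c=[inter(P[i],P[j]) for i,j in ('TL','TR','BR','BL')]
c=np.array(c); print('corners',c.round(4),'centre',c.mean(0).round(4),'sides',[np.linalg.norm(c[i]-c[i-1]).round(4) for i in range(4)])
# bar tops
P['ls']=world([(cross(g[y],252,262,False),y) for y in range(80,220,4)],.12,'longstop top inner')
P['es']=world([(x,cross(g[:,x],62,72,False)) for x in range(262,342,4)],.12,'endstop top inner')
sl=[]
for y in range(75,240,4):
    x0=346+(y-65)*(370-346)/(245-65)
    sl.append((cross(g[y],int(x0-7),int(x0+6),True),y))
P['sl']=world(sl,.12,'slant top inner')
print('corner', inter(P['ls'],P['es']).round(4))
```

```text
[145 152 156 152 168 183 188 185 186  49  42  43  43  49  43  45  46 165
 167 167 166 160  68  67  44  47  46  46  46  43  46  44  48  45  45  46
  46  44  41  46  42  44  45  45  44  44  42  45  43  42  41  45  42  50
 167 166 164 164 165  90  47  44  41  43  47  44  47  44  46  45  42  44
  45  43  43 184 182 181 180 157 155 157 156 161]
platL ang 78.97 pt [0.4703 0.075 ] rms mm 3.56
platR ang 78.98 pt [0.6647 0.0315] rms mm 0.11
platT ang 169.10 pt [0.5917 0.1774] rms mm 0.10
platB ang 168.91 pt [ 0.5594 -0.1003] rms mm 0.08
corners [[ 0.4939  0.1963]
 [ 0.6894  0.1586]
 [ 0.6361 -0.1154]
 [ 0.4407 -0.077 ]] centre [0.565  0.0406] sides [np.float32(0.2785), np.float32(0.1991), np.float32(0.2791), np.float32(0.1991)]
longstop top inner ang 78.93 pt [0.5186 0.0901] rms mm 0.37
endstop top inner ang 168.84 pt [0.5679 0.1466] rms mm 0.04
slant top inner ang 88.54 pt [0.6041 0.0442] rms mm 0.05
corner [0.5311 0.1539]
```

View pics/c4.png

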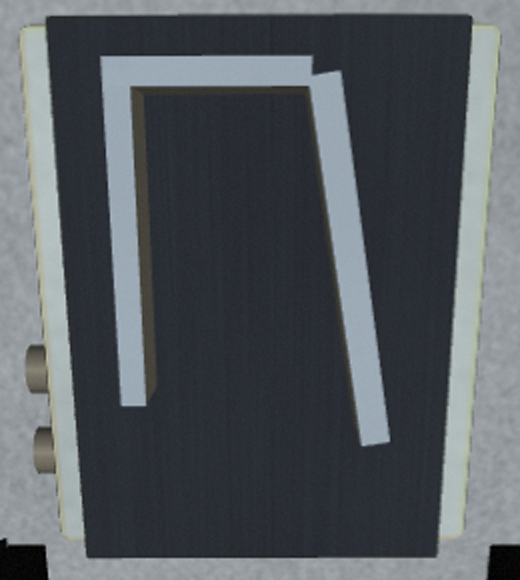

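Call:
apply_moves([
  {"claw":0.088,"dp":[0.032,-0.019,0],"dr":[0,0,0]},
  {"claw":0.088,"dp":[0.032,-0.019,0],"dr":[0,0,0]},
  {"claw":0.088,"dp":[0.032,-0.019,0],"dr":[0,0,0]},
  {"claw":0.088,"dp":[0.032,-0.019,0],"dr":[0,0,0]},
  {"claw":0.088,"dp":[0.032,-0.019,0],"dr":[0,0,0]},
  {"claw":0.088,"dp":[0.032,-0.019,0],"dr":[0,0,0]},
  {"claw":0.088,"dp":[0,0,0],"dr":[0,0,0]},
  {"claw":0.088,"dp":[0,0,0],"dr":[0,0,0]},
])

```text
clock: 4.02
eef_pos: [0.4922, 0.2396, 0.351]
ee_rot: [0.0, 0.772, 0.635, 0.0]
contact_force: [0.7, -0.3, -0.1]
gripper_width: 1.001
```

Run:
```python
from h import *
d=grab('wrist','wrist5'); print(st()['eef_pos'],st()['ee_rot'])
```

```text
[0.4927 0.2387 0.3509] [ 2.000e-04  7.728e-01  6.347e-01 -1.000e-04]
```

View pics/wrist5.png

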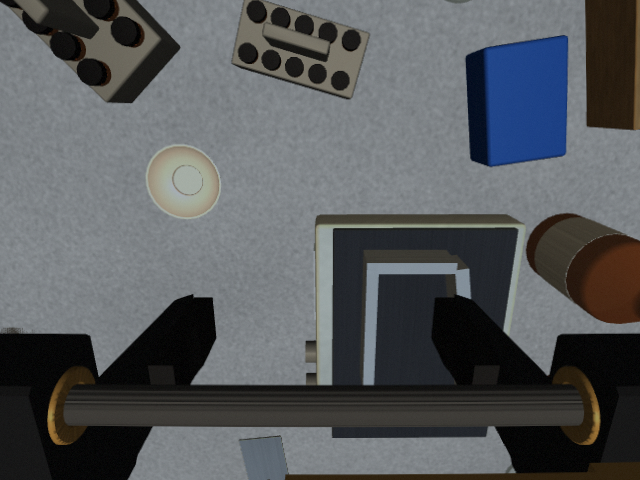

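Run:
```python
from h import *
d=load('wrist5'); im=d['color']
cv2.imwrite('pics/c5.png',cv2.resize(im[0:110,220:380],None,fx=5,fy=5,interpolation=cv2.INTER_CUBIC))
```

```text
(no output)
```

View pics/c5.png

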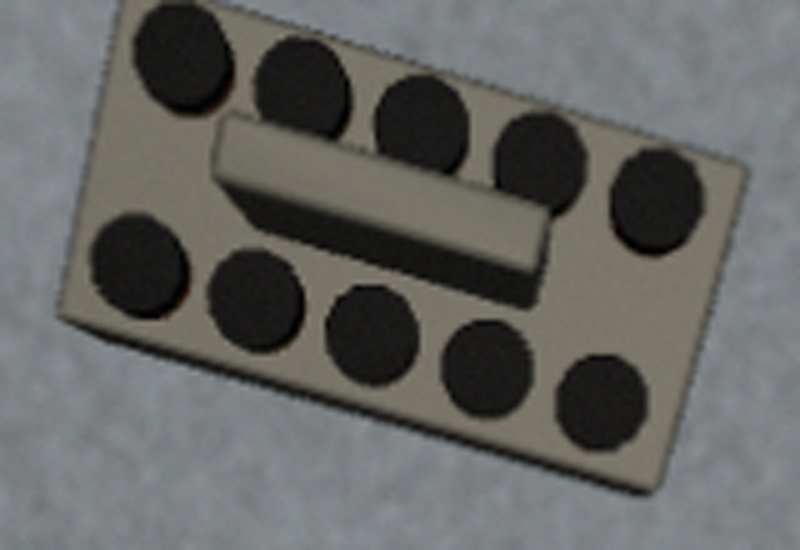

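Run:
```python
from h import *
d=load('wrist5')
def W(p,z): return onz(d,(np.array(p,float)+.5)/5+np.array([220,0])-.5,z)[:,:2]
X=W([(120,-5),(750,168),(660,492),(60,315)],.045); e=np.diff(np.r_[X,X[:1]],axis=0)
print('rack ctr',X.mean(0).round(4),np.hypot(*e.T).round(4),np.degrees(np.arctan2(e[:,1],e[:,0])).round(1))
H=W([(232,112),(550,205),(530,275),(212,180)],.105); e=np.diff(np.r_[H,H[:1]],axis=0)
print('handle',H.mean(0).round(4),np.hypot(*e.T).round(4),np.degrees(np.arctan2(e[:,1],e[:,0])).round(1))
V=W([(183,55),(657,200),(600,402),(138,265),(371,333)],.059); a=np.arctan2(*(e[0][::-1])); R=np.array([[np.cos(a),np.sin(a)],[-np.sin(a),np.cos(a)]])
print('vials',((V-H.mean(0))@R.T).round(4), np.diff(W([(95,265),(185,265)],.059),axis=0))
```

```text
rack ctr [0.4951 0.3811] [0.1293 0.0644 0.1289 0.0608] [ -25.2 -116.4  153.2   64. ]
handle [0.4954 0.3816] [0.0573 0.0119 0.0579 0.0115] [ -26.2 -118.2  153.3   58.8]
vials [[-0.0475  0.02  ]
 [ 0.0479  0.019 ]
 [ 0.0472 -0.0198]
 [-0.0481 -0.0189]
 [-0.0005 -0.0192]] [[ 0.01749945 -0.00351357]]
```

Call:
apply_moves([
  {"claw":0.088,"dp":[0.035,-0.006,0],"dr":[0,0,0]},
  {"claw":0.088,"dp":[0.035,-0.006,0],"dr":[0,0,0]},
  {"claw":0.088,"dp":[0.035,-0.006,0],"dr":[0,0,0]},
  {"claw":0.088,"dp":[0.035,-0.007,0],"dr":[0,0,0]},
  {"claw":0.088,"dp":[0,0,0.01],"dr":[0,0,-0.1187]},
  {"claw":0.088,"dp":[0,0,0.02],"dr":[0,0,-0.1187]},
  {"claw":0.088,"dp":[0,0,0.02],"dr":[0,0,-0.1187]},
  {"claw":0.088,"dp":[0,0,0.02],"dr":[0,0,-0.1187]},
  {"claw":0.088,"dp":[0,0,0.02],"dr":[0,0,-0.1187]},
  {"claw":0.088,"dp":[0,0,0.02],"dr":[0,0,-0.1187]},
  {"claw":0.088,"dp":[0,0,0.02],"dr":[0,0,-0.1187]},
  {"claw":0.088,"dp":[0,0,0.02],"dr":[0,0,-0.1187]},
])

```text
clock: 5.07
eef_pos: [0.4963, 0.3796, 0.1999]
ee_rot: [0.0, 0.396, 0.918, -0.0]
contact_force: [0.4, 0.5, -0.3]
gripper_width: 0.996
```

Call:
apply_moves([
  {"claw":0.088,"dp":[0,0,0.02],"dr":[0,0,-0.1187]},
  {"claw":0.088,"dp":[0,0,0.02],"dr":[0,0,-0.1187]},
  {"claw":0.088,"dp":[0,0,0.0],"dr":[0,0,-0.1187]},
  {"claw":0.088,"dp":[0,0,0],"dr":[0,0,0]},
  {"claw":0.088,"dp":[0,0,0],"dr":[0,0,0]},
])

```text
clock: 5.48
eef_pos: [0.4961, 0.3804, 0.1612]
ee_rot: [0.0, 0.231, 0.973, 0.0]
contact_force: [0.3, 0.9, 0.5]
gripper_width: 0.999
```

Run:
```python
from h import *
d=grab('wrist','wrist6'); s=st(); print(s['eef_pos'],s['ee_rot'],s['joints'],np.degrees(2*np.arctan2(s['ee_rot'][2],s['ee_rot'][1])))
print(proj(d,[[.4952,.3813,.105]]))
```

```text
[0.4959 0.3808 0.1615] [5.000e-04 2.304e-01 9.731e-01 3.000e-04] [ 4.6780e-01  5.9530e-01  1.2770e+00 -1.0000e-04  1.2682e+00 -6.3790e-01] 153.3588602961142
[[324.41290338 264.71360336]]
```

View pics/wrist6.png

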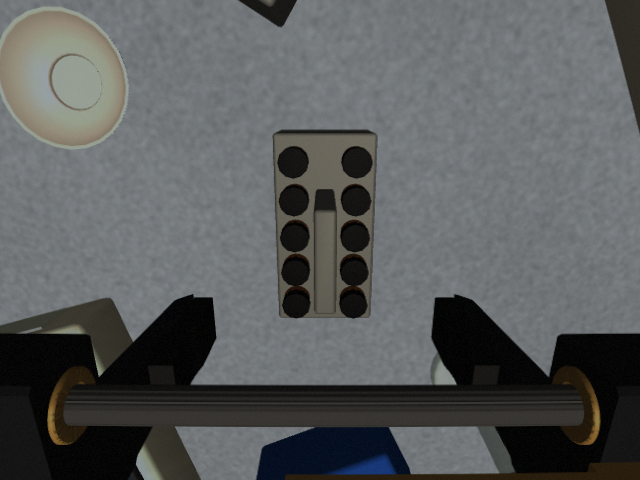

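Call:
apply_moves([
  {"claw":0.088,"dp":[0,0,0.02],"dr":[0,0,0]},
  {"claw":0.088,"dp":[0,0,0.02],"dr":[0,0,0]},
  {"claw":0.088,"dp":[0,0,0.02],"dr":[0,0,0]},
  {"claw":0.088,"dp":[0,0,0.02],"dr":[0,0,0]},
  {"claw":0.088,"dp":[0,0,0.016],"dr":[0,0,0]},
  {"claw":0.088,"dp":[0,0,0],"dr":[0,0,0]},
  {"claw":0.03,"dp":[0,0,0],"dr":[0,0,0]},
  {"claw":0.0,"dp":[0,0,0],"dr":[0,0,0]},
  {"claw":0.0,"dp":[0,0,0],"dr":[0,0,0]},
  {"claw":0.0,"dp":[0,0,0],"dr":[0,0,0]},
  {"claw":0.0,"dp":[0,0,0],"dr":[0,0,0]},
  {"claw":0.0,"dp":[0,0,0],"dr":[0,0,0]},
])

```text
clock: 6.53
eef_pos: [0.4949, 0.382, 0.0654]
ee_rot: [0.0, 0.228, 0.974, 0.0]
contact_force: [-1.2, 0.1, 0.5]
gripper_width: 0.568
```

Run:
```python
from h import *
s=st(); print(s)
```

```text
{'clock': np.float64(6.5333), 'joints': array([ 0.4703,  0.7009,  1.3659,  0.    ,  1.0741, -0.6413]), 'qd': array([ 0.0026,  0.0062,  0.0048,  0.    ,  0.0006, -0.0013]), 'joint_efforts': array([-2.48000e-02, -5.36468e+01, -2.22156e+01,  4.56000e-02,
        5.84000e-02,  4.00000e-03]), 'eef_pos': array([0.4949, 0.382 , 0.0654]), 'ee_rot': array([3.000e-04, 2.276e-01, 9.738e-01, 2.000e-04]), 'contact_force': array([-1.2049,  0.1349,  0.4677]), 'wrist_torque': array([ 0.0469, -0.0957, -0.0349]), 'gripper_width': np.float64(0.5683)}
```

Fingers are still closing; wait more.

Call:
apply_moves([
  {"claw":0.0,"dp":[0,0,0],"dr":[0,0,0]},
  {"claw":0.0,"dp":[0,0,0],"dr":[0,0,0]},
  {"claw":0.0,"dp":[0,0,0],"dr":[0,0,0]},
  {"claw":0.0,"dp":[0,0,0],"dr":[0,0,0]},
  {"claw":0.0,"dp":[0,0,0],"dr":[0,0,0]},
  {"claw":0.0,"dp":[0,0,0],"dr":[0,0,0]},
  {"claw":0.0,"dp":[0,0,0],"dr":[0,0,0]},
  {"claw":0.0,"dp":[0,0,0],"dr":[0,0,0]},
])

```text
clock: 7.2
eef_pos: [0.4948, 0.3819, 0.0649]
ee_rot: [0.0, 0.228, 0.974, 0.0]
contact_force: [-0.6, 0.6, -0.2]
gripper_width: 0.132
```

Run:
```python
from h import *
s=st(); print({k:s[k] for k in ('eef_pos','contact_force','gripper_width')})
```

```text
{'eef_pos': array([0.4948, 0.3819, 0.0649]), 'contact_force': array([-0.5613,  0.5761, -0.1536]), 'gripper_width': np.float64(0.1323)}
```

Call:
apply_moves([
  {"claw":0.0,"dp":[0,0,0],"dr":[0,0,0]},
  {"claw":0.0,"dp":[0,0,0],"dr":[0,0,0]},
  {"claw":0.0,"dp":[0,0,-0.01],"dr":[0,0,0]},
  {"claw":0.0,"dp":[0,0,-0.015],"dr":[0,0,0]},
  {"claw":0.0,"dp":[0,0,-0.02],"dr":[0,0,0]},
  {"claw":0.0,"dp":[0,0,-0.025],"dr":[0,0,0]},
  {"claw":0.0,"dp":[0,0,-0.025],"dr":[0,0,0]},
  {"claw":0.0,"dp":[0,0,-0.025],"dr":[0,0,0]},
  {"claw":0.0,"dp":[0,0,-0.02],"dr":[0,0,0]},
  {"claw":0.0,"dp":[0,0,-0.015],"dr":[0,0,0]},
  {"claw":0.0,"dp":[0,0,0],"dr":[0,0,0]},
])

```text
clock: 8.12
eef_pos: [0.4955, 0.3823, 0.2237]
ee_rot: [0.002, 0.228, 0.974, 0.002]
contact_force: [0.4, -0.3, -3.7]
gripper_width: 0.133
```

Run:
```python
from h import *
s=st(); print({k:s[k] for k in ('eef_pos','ee_rot','contact_force','wrist_torque','gripper_width')})
grab('wrist','wrist7')
```

```text
{'eef_pos': array([0.4955, 0.3823, 0.2237]), 'ee_rot': array([0.0021, 0.2275, 0.9738, 0.0018]), 'contact_force': array([ 0.4313, -0.256 , -3.6689]), 'wrist_torque': array([-0.0113, -0.1859, -0.0065]), 'gripper_width': np.float64(0.1326)}
```

View pics/wrist7.png

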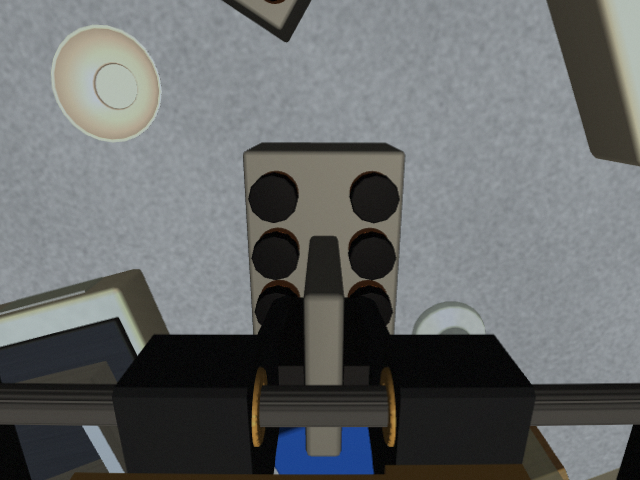

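Run:
```python
from h import *
d=load('wrist7')
p=np.array([.4955,.3823]); a=np.radians(153.7); R=np.array([[np.cos(a),np.sin(a)],[np.sin(a),-np.cos(a)]])
for n,px,z in (('top edge',[(246,152),(403,152)],.2037),('bottom',[(258,143),(391,143)],.1587),('handle top near/far',[(309,294),(338,294)],.2637)):
    print(n,((onz(d,px,z)[:,:2]-p)@R.T).round(4).tolist())
```

```text
top edge [[0.0638, -0.0312], [0.0637, 0.0318]]
bottom [[0.0638, -0.033], [0.0637, 0.0344]]
handle top near/far [[0.0299, -0.0047], [0.0298, 0.0036]]
```

Call:
apply_moves([
  {"claw":0.0,"dp":[0,0,0],"dr":[0,0,0.06]},
  {"claw":0.0,"dp":[0,0,0],"dr":[0,0,0.1185]},
  {"claw":0.0,"dp":[0,0,0],"dr":[0,0,0.1185]},
  {"claw":0.0,"dp":[0,0,0],"dr":[0,0,0.1185]},
  {"claw":0.0,"dp":[0,0,0],"dr":[0,0,0.1185]},
  {"claw":0.0,"dp":[0,0,0],"dr":[0,0,0.1185]},
  {"claw":0.0,"dp":[0,0,0],"dr":[0,0,0.1185]},
  {"claw":0.0,"dp":[0,0,0],"dr":[0,0,0.1185]},
  {"claw":0.0,"dp":[0,0,0],"dr":[0,0,0.1185]},
  {"claw":0.0,"dp":[0,0,0],"dr":[0,0,0.1185]},
  {"claw":0.0,"dp":[0,0,0],"dr":[0,0,0.1185]},
  {"claw":0.0,"dp":[0,0,0],"dr":[0,0,0.059]},
])

```text
clock: 9.17
eef_pos: [0.4942, 0.3816, 0.2181]
ee_rot: [-0.0, 0.774, 0.634, -0.002]
contact_force: [-0.5, -0.2, -4.0]
gripper_width: 0.132
```

Call:
apply_moves([
  {"claw":0.0,"dp":[-0.015,0.005,0],"dr":[0,0,0]},
  {"claw":0.0,"dp":[-0.025,0.01,0],"dr":[0,0,0]},
  {"claw":0.0,"dp":[-0.03,0.012,0],"dr":[0,0,0]},
  {"claw":0.0,"dp":[-0.032,0.012,0],"dr":[0,0,0]},
  {"claw":0.0,"dp":[-0.032,0.012,0],"dr":[0,0,0]},
  {"claw":0.0,"dp":[-0.032,0.012,0],"dr":[0,0,0]},
  {"claw":0.0,"dp":[-0.032,0.012,0],"dr":[0,0,0]},
  {"claw":0.0,"dp":[-0.032,0.012,0],"dr":[0,0,0]},
  {"claw":0.0,"dp":[-0.03,0.012,0],"dr":[0,0,0]},
  {"claw":0.0,"dp":[-0.03,0.012,0],"dr":[0,0,0]},
  {"claw":0.0,"dp":[-0.021,0.007,0],"dr":[0,0,0]},
  {"claw":0.0,"dp":[0,0,0],"dr":[0,0,0]},
])

```text
clock: 10.17
eef_pos: [0.551, 0.0503, 0.2183]
ee_rot: [-0.0, 0.773, 0.634, -0.001]
contact_force: [0.1, 0.4, -4.4]
gripper_width: 0.131
```

Run:
```python
from h import *
s=st(); print({k:s[k] for k in ('eef_pos','ee_rot','contact_force','wrist_torque','gripper_width')})
grab('wrist','wrist8')
```

```text
{'eef_pos': array([0.551 , 0.0503, 0.2183]), 'ee_rot': array([-5.000e-04,  7.730e-01,  6.344e-01, -1.300e-03]), 'contact_force': array([ 0.136 ,  0.4041, -4.4389]), 'wrist_torque': array([ 0.0793, -0.0741, -0.0198]), 'gripper_width': np.float64(0.1308)}
```

View pics/wrist8.png

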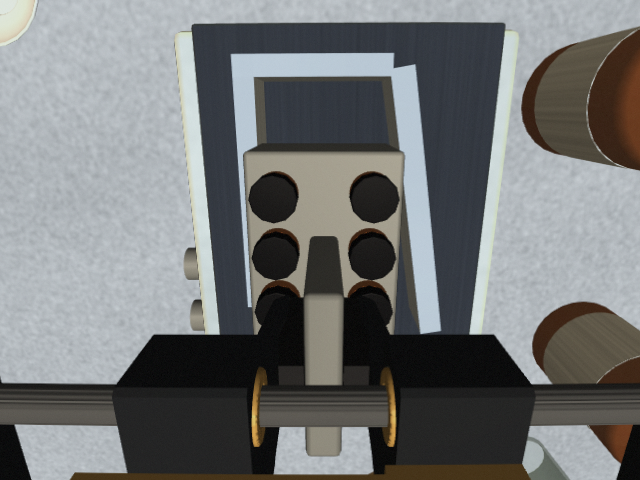

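Call:
apply_moves([
  {"claw":0.0,"dp":[0,0,0.01],"dr":[0,0,0]},
  {"claw":0.0,"dp":[0,0,0.012],"dr":[0,0,0]},
  {"claw":0.0,"dp":[0,0,0.012],"dr":[0,0,0]},
  {"claw":0.0,"dp":[0,0,0.012],"dr":[0,0,0]},
  {"claw":0.0,"dp":[0,0,0.012],"dr":[0,0,0]},
  {"claw":0.0,"dp":[0,0,0.008],"dr":[0,0,0]},
  {"claw":0.0,"dp":[0,0,0],"dr":[0,0,0]},
  {"claw":0.0,"dp":[0,0,0],"dr":[0,0,0]},
])

```text
clock: 10.88
eef_pos: [0.5508, 0.0548, 0.1535]
ee_rot: [-0.0, 0.771, 0.636, -0.0]
contact_force: [0.3, 0.7, -2.8]
gripper_width: 0.135
```

Call:
apply_moves([
  {"claw":0.0,"dp":[0,0,0.002],"dr":[0,0,0]},
  {"claw":0.0,"dp":[0,0,0.002],"dr":[0,0,0]},
  {"claw":0.0,"dp":[0,0,0],"dr":[0,0,0]},
  {"claw":0.0,"dp":[0,0,0],"dr":[0,0,0]},
])

```text
clock: 11.22
eef_pos: [0.5512, 0.0541, 0.1501]
ee_rot: [0.0, 0.772, 0.636, 0.0]
contact_force: [1.1, 0.4, -3.2]
gripper_width: 0.132
```

Call:
apply_moves([
  {"claw":0.0,"dp":[0,0,0.002],"dr":[0,0,0]},
  {"claw":0.0,"dp":[0,0,0],"dr":[0,0,0]},
  {"claw":0.0,"dp":[0,0,0],"dr":[0,0,0]},
])

```text
clock: 11.47
eef_pos: [0.5511, 0.054, 0.1479]
ee_rot: [-0.0, 0.772, 0.636, -0.0]
contact_force: [0.3, -0.4, -4.0]
gripper_width: 0.13
```

Call:
apply_moves([
  {"claw":0.0,"dp":[0,0,0.002],"dr":[0,0,0]},
  {"claw":0.0,"dp":[0,0,0],"dr":[0,0,0]},
  {"claw":0.0,"dp":[0,0,0],"dr":[0,0,0]},
])

```text
clock: 11.72
eef_pos: [0.5511, 0.0541, 0.1458]
ee_rot: [-0.0, 0.772, 0.636, -0.0]
contact_force: [0.6, 0.1, -2.9]
gripper_width: 0.133
```

Call:
apply_moves([
  {"claw":0.0,"dp":[0,0,0.001],"dr":[0,0,0]},
  {"claw":0.0,"dp":[0,0,0],"dr":[0,0,0]},
  {"claw":0.0,"dp":[0,0,0],"dr":[0,0,0]},
])

```text
clock: 11.97
eef_pos: [0.5512, 0.0541, 0.145]
ee_rot: [0.0, 0.772, 0.636, 0.0]
contact_force: [-0.0, -0.7, -1.5]
gripper_width: 0.134
```

Call:
apply_moves([
  {"claw":0.0,"dp":[0,0,0.0005],"dr":[0,0,0]},
  {"claw":0.0,"dp":[0,-0.002,0],"dr":[0,0,0]},
  {"claw":0.0,"dp":[0,-0.002,0],"dr":[0,0,0]},
  {"claw":0.0,"dp":[0,0,0],"dr":[0,0,0]},
  {"claw":0.0,"dp":[0,0,0],"dr":[0,0,0]},
])

```text
clock: 12.38
eef_pos: [0.5474, 0.0548, 0.1449]
ee_rot: [0.0, 0.772, 0.636, 0.0]
contact_force: [1.9, -0.3, 3.4]
gripper_width: 0.134
```

Call:
apply_moves([
  {"claw":0.0,"dp":[0.008,0,0],"dr":[0,0,0]},
  {"claw":0.0,"dp":[0.008,0,0],"dr":[0,0,0]},
  {"claw":0.0,"dp":[0.006,0,0],"dr":[0,0,0]},
  {"claw":0.0,"dp":[0,0,0],"dr":[0,0,0]},
  {"claw":0.0,"dp":[0,0,0],"dr":[0,0,0]},
  {"claw":0.0,"dp":[0,0,0],"dr":[0,0,0]},
])

```text
clock: 12.88
eef_pos: [0.5517, 0.0775, 0.1449]
ee_rot: [-0.0, 0.772, 0.636, 0.001]
contact_force: [1.1, 2.8, 5.2]
gripper_width: 0.135
```

Call:
apply_moves([
  {"claw":0.0,"dp":[0,-0.001,0],"dr":[0,0,0]},
  {"claw":0.0,"dp":[0,-0.001,0],"dr":[0,0,0]},
  {"claw":0.0,"dp":[0,0,0],"dr":[0,0,0]},
  {"claw":0.0,"dp":[0,0,0],"dr":[0,0,0]},
])

```text
clock: 13.22
eef_pos: [0.5502, 0.0773, 0.145]
ee_rot: [0.001, 0.772, 0.636, 0.001]
contact_force: [5.1, 2.7, 4.4]
gripper_width: 0.134
```

Call:
apply_moves([
  {"claw":0.0,"dp":[0.003,0,-0.0005],"dr":[0,0,0]},
  {"claw":0.0,"dp":[0.002,0,0],"dr":[0,0,0]},
  {"claw":0.0,"dp":[0,-0.001,0],"dr":[0,0,0]},
  {"claw":0.0,"dp":[0,0,0],"dr":[0,0,0]},
  {"claw":0.0,"dp":[0,0,0],"dr":[0,0,0]},
])

```text
clock: 13.63
eef_pos: [0.5507, 0.0812, 0.1453]
ee_rot: [0.002, 0.772, 0.636, 0.001]
contact_force: [7.5, -3.9, 1.7]
gripper_width: 0.135
```

Call:
apply_moves([
  {"claw":0.0,"dp":[0.001,0,0],"dr":[0,0,0]},
  {"claw":0.0,"dp":[0.001,0,0],"dr":[0,0,0]},
  {"claw":0.0,"dp":[0.001,0,0],"dr":[0,0,0]},
  {"claw":0.0,"dp":[0,0,0],"dr":[0,0,0]},
  {"claw":0.0,"dp":[0,0,0],"dr":[0,0,0]},
])

```text
clock: 14.05
eef_pos: [0.5511, 0.0835, 0.1454]
ee_rot: [0.002, 0.772, 0.636, 0.0]
contact_force: [5.8, -7.4, 3.2]
gripper_width: 0.134
```

Call:
apply_moves([
  {"claw":0.0,"dp":[0.001,0,0],"dr":[0,0,0]},
  {"claw":0.0,"dp":[0.001,0,0],"dr":[0,0,0]},
  {"claw":0.0,"dp":[0,0,0],"dr":[0,0,0]},
  {"claw":0.0,"dp":[0,0,0],"dr":[0,0,0]},
])

```text
clock: 14.38
eef_pos: [0.5514, 0.0846, 0.1454]
ee_rot: [0.002, 0.772, 0.636, -0.001]
contact_force: [4.1, -13.4, 3.9]
gripper_width: 0.132
```

Call:
apply_moves([
  {"claw":0.0,"dp":[0.001,0,0],"dr":[0,0,0]},
  {"claw":0.0,"dp":[0.001,0,0],"dr":[0,0,0]},
  {"claw":0.0,"dp":[0,0,0],"dr":[0,0,0]},
  {"claw":0.0,"dp":[0,0,0],"dr":[0,0,0]},
])

```text
clock: 14.72
eef_pos: [0.5514, 0.0848, 0.1456]
ee_rot: [0.003, 0.772, 0.636, -0.002]
contact_force: [1.3, -23.1, 7.6]
gripper_width: 0.131
```

Run:
```python
from h import *
s=st(); print({k:s[k] for k in ('eef_pos','ee_rot','contact_force','wrist_torque','gripper_width')})
grab('wrist','wrist9')
```

```text
{'eef_pos': array([0.5514, 0.0848, 0.1456]), 'ee_rot': array([ 0.0033,  0.7719,  0.6358, -0.0021]), 'contact_force': array([  1.3185, -23.0835,   7.5562]), 'wrist_torque': array([-3.5368, -0.2771,  0.0167]), 'gripper_width': np.float64(0.1309)}
```

View pics/wrist9.png

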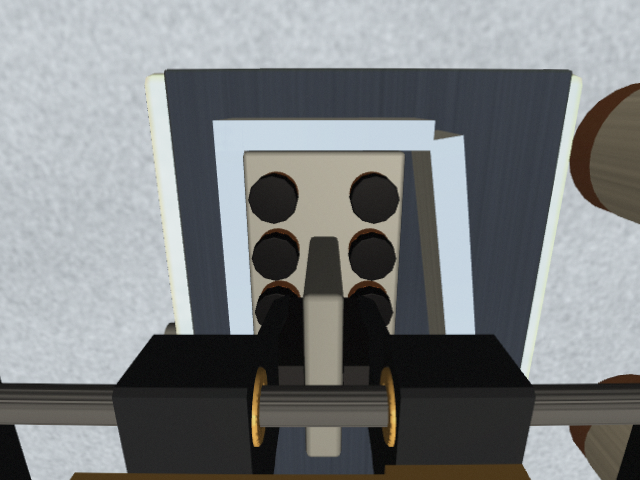

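Call:
apply_moves([
  {"claw":0.0,"dp":[-0.0015,-0.0005,0],"dr":[0,0,0]},
  {"claw":0.0,"dp":[-0.0015,0,0],"dr":[0,0,0]},
  {"claw":0.0,"dp":[0,0,0],"dr":[0,0,0]},
  {"claw":0.0,"dp":[0,0,0],"dr":[0,0,0]},
  {"claw":0.0,"dp":[0,0,0],"dr":[0,0,0]},
])

```text
clock: 15.18
eef_pos: [0.5512, 0.0846, 0.1455]
ee_rot: [0.002, 0.772, 0.636, 0.001]
contact_force: [8.2, -7.2, 3.0]
gripper_width: 0.136
```

Call:
apply_moves([
  {"claw":0.02,"dp":[0,0,0],"dr":[0,0,0]},
  {"claw":0.03,"dp":[0,0,0],"dr":[0,0,0]},
  {"claw":0.04,"dp":[0,0,0],"dr":[0,0,0]},
  {"claw":0.05,"dp":[0,0,0],"dr":[0,0,0]},
  {"claw":0.05,"dp":[0,0,0],"dr":[0,0,0]},
  {"claw":0.05,"dp":[0,0,0],"dr":[0,0,0]},
  {"claw":0.05,"dp":[0,0,0],"dr":[0,0,0]},
  {"claw":0.05,"dp":[0,0,0],"dr":[0,0,0]},
])

```text
clock: 15.85
eef_pos: [0.5496, 0.086, 0.1448]
ee_rot: [-0.0, 0.772, 0.636, -0.0]
contact_force: [-0.3, -0.4, -0.9]
gripper_width: 0.574
```

Call:
apply_moves([
  {"claw":0.05,"dp":[0,0,-0.01],"dr":[0,0,0]},
  {"claw":0.05,"dp":[0,0,-0.02],"dr":[0,0,0]},
  {"claw":0.05,"dp":[0,0,-0.03],"dr":[0,0,0]},
  {"claw":0.05,"dp":[0,0,-0.03],"dr":[0,0,0]},
  {"claw":0.05,"dp":[0,0,-0.03],"dr":[0,0,0]},
  {"claw":0.05,"dp":[-0.03,0,-0.02],"dr":[0,0,0]},
  {"claw":0.05,"dp":[-0.03,0,0],"dr":[0,0,0]},
  {"claw":0.05,"dp":[0,0,0],"dr":[0,0,0]},
  {"claw":0.05,"dp":[0,0,0],"dr":[0,0,0]},
])

```text
clock: 16.6
eef_pos: [0.5381, 0.0263, 0.2858]
ee_rot: [0.0, 0.772, 0.635, 0.0]
contact_force: [0.1, 0.3, -0.4]
gripper_width: 0.566
```

Run:
```python
from h import *
s=st(); print({k:s[k] for k in ('eef_pos','ee_rot','contact_force','wrist_torque','gripper_width','joints')})
d=grab('wrist','wrist10')
o=np.array([.565,.0404]);a=np.radians(-11.05);x=np.array([np.cos(a),np.sin(a)]);y=np.array([-x[1],x[0]])
P=lambda u,v,z:[*(o+x*u+y*v),z]
q=proj(d,[P(-.055,.105,.125),P(.011,.105,.125),P(.011,-.025,.125),P(-.055,-.025,.125)])
print(q.round(1)); im=d['color'].copy(); cv2.polylines(im,[np.int32(q*16)],True,(0,0,255),1,cv2.LINE_AA,4)
cv2.imwrite('pics/c10.png',im)
```

```text
{'eef_pos': array([0.5381, 0.0263, 0.2858]), 'ee_rot': array([3.000e-04, 7.724e-01, 6.351e-01, 4.000e-04]), 'contact_force': array([ 0.0512,  0.2984, -0.3636]), 'wrist_torque': array([-0.0172, -0.0948, -0.0805]), 'gripper_width': np.float64(0.5662), 'joints': array([-1.6890e-01,  3.1410e-01,  1.3737e+00,  2.0000e-04,  1.4530e+00,
        2.5500e-02])}
[[277.8  42.8]
 [373.6  42.6]
 [367.9 224.5]
 [283.6 224.6]]
```

View pics/c10.png

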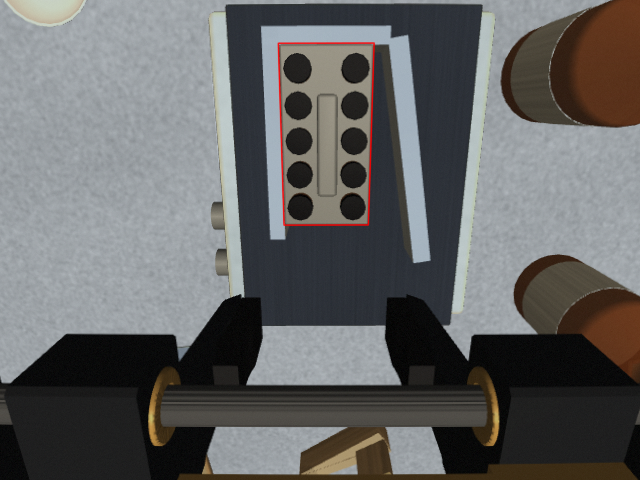

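Call:
apply_moves([
  {"claw":0.05,"dp":[-0.034,0.007,0],"dr":[0,0,0]},
  {"claw":0.05,"dp":[-0.035,0.007,0],"dr":[0,0,0]},
  {"claw":0.05,"dp":[-0.035,0.007,0],"dr":[0,0,0]},
  {"claw":0.05,"dp":[-0.035,0.007,0],"dr":[0,0,0]},
  {"claw":0.05,"dp":[-0.035,0.007,0],"dr":[0,0,0]},
  {"claw":0.05,"dp":[-0.035,0.007,0],"dr":[0,0,0]},
  {"claw":0.05,"dp":[-0.035,0.007,0],"dr":[0,0,0]},
  {"claw":0.05,"dp":[-0.035,0.007,0],"dr":[0,0,0]},
  {"claw":0.05,"dp":[-0.034,0.008,0],"dr":[0,0,0]},
  {"claw":0.05,"dp":[0,0,0],"dr":[0,0,-0.1164]},
  {"claw":0.05,"dp":[0,0,0],"dr":[0,0,-0.1164]},
  {"claw":0.05,"dp":[0,0,0],"dr":[0,0,-0.1164]},
])

```text
clock: 17.65
eef_pos: [0.5418, -0.2919, 0.2843]
ee_rot: [-0.001, 0.647, 0.762, 0.0]
contact_force: [0.4, -0.3, 0.2]
gripper_width: 0.569
```

Call:
apply_moves([
  {"claw":0.05,"dp":[0,0,0],"dr":[0,0,-0.1164]},
  {"claw":0.05,"dp":[0,0,0],"dr":[0,0,-0.1164]},
  {"claw":0.05,"dp":[0,0,0],"dr":[0,0,-0.1164]},
  {"claw":0.05,"dp":[0,0,0.01],"dr":[0,0,-0.1164]},
  {"claw":0.05,"dp":[0,0,0.01],"dr":[0,0,-0.1164]},
  {"claw":0.05,"dp":[0,0,0.01],"dr":[0,0,-0.1164]},
  {"claw":0.05,"dp":[0,0,0.01],"dr":[0,0,-0.1164]},
  {"claw":0.05,"dp":[0,0,0.01],"dr":[0,0,-0.1164]},
  {"claw":0.05,"dp":[0,0,0.01],"dr":[0,0,-0.1164]},
  {"claw":0.05,"dp":[0,0,0.01],"dr":[0,0,-0.1164]},
  {"claw":0.05,"dp":[0,0,0.01],"dr":[0,0,-0.1164]},
  {"claw":0.05,"dp":[0,0,0.01],"dr":[0,0,-0.1164]},
])

```text
clock: 18.65
eef_pos: [0.5419, -0.2912, 0.1941]
ee_rot: [-0.0, 0.005, 1.0, 0.0]
contact_force: [-0.6, -0.4, -0.4]
gripper_width: 0.57
```

Call:
apply_moves([
  {"claw":0.05,"dp":[0,0,0.01],"dr":[0,0,-0.1164]},
  {"claw":0.05,"dp":[0,0,0.01],"dr":[0,0,-0.1164]},
  {"claw":0.05,"dp":[0,0,0.01],"dr":[0,0,-0.1164]},
  {"claw":0.05,"dp":[0,0,0.01],"dr":[0,0,0]},
  {"claw":0.05,"dp":[0,0,0.01],"dr":[0,0,0]},
  {"claw":0.05,"dp":[0,0,0],"dr":[0,0,0]},
  {"claw":0.05,"dp":[0,0,0],"dr":[0,0,0]},
])

```text
clock: 19.23
eef_pos: [0.5413, -0.292, 0.1445]
ee_rot: [-0.0, -0.164, 0.986, 0.0]
contact_force: [0.7, -0.5, 0.4]
gripper_width: 0.567
```

Run:
```python
from h import *
s=st(); print({k:s[k] for k in ('eef_pos','ee_rot','gripper_width','joints')},np.degrees(2*np.arctan2(s['ee_rot'][2],s['ee_rot'][1])))
d=grab('wrist','wrist11')
```

```text
{'eef_pos': array([ 0.5413, -0.292 ,  0.1445]), 'ee_rot': array([-3.000e-04, -1.643e-01,  9.864e-01,  4.000e-04]), 'gripper_width': np.float64(0.5666), 'joints': array([-0.6849,  0.5907,  1.3315,  0.    ,  1.2204, -2.5859])} 198.91334105813573
```

View pics/wrist11.png

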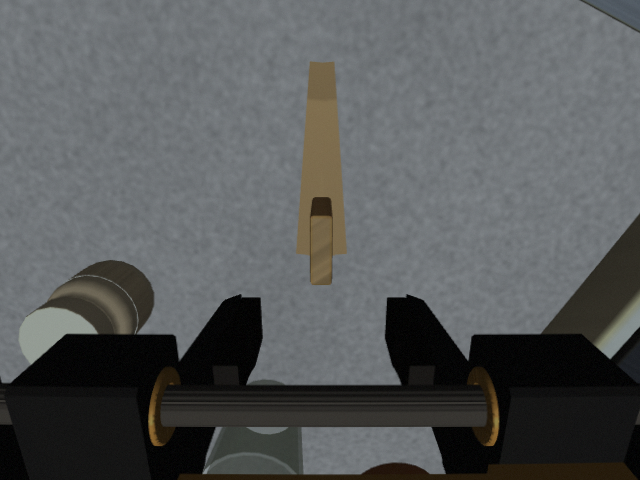

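Call:
apply_moves([
  {"claw":0.05,"dp":[0.001,-0.001,0.02],"dr":[0,0,0]},
  {"claw":0.05,"dp":[0,0,0.02],"dr":[0,0,0]},
  {"claw":0.05,"dp":[0,0,0.02],"dr":[0,0,0]},
  {"claw":0.05,"dp":[0,0,0.02],"dr":[0,0,0]},
  {"claw":0.05,"dp":[0,0,0.0135],"dr":[0,0,0]},
  {"claw":0.05,"dp":[0,0,0],"dr":[0,0,0]},
  {"claw":0.0,"dp":[0,0,0],"dr":[0,0,0]},
  {"claw":0.0,"dp":[0,0,0],"dr":[0,0,0]},
  {"claw":0.0,"dp":[0,0,0],"dr":[0,0,0]},
  {"claw":0.0,"dp":[0,0,0],"dr":[0,0,0]},
  {"claw":0.0,"dp":[0,0,0],"dr":[0,0,0]},
  {"claw":0.0,"dp":[0,0,0],"dr":[0,0,0]},
])

```text
clock: 20.28
eef_pos: [0.5407, -0.2938, 0.0518]
ee_rot: [0.0, -0.165, 0.986, -0.0]
contact_force: [-0.4, -0.7, -0.5]
gripper_width: 0.134
```

Call:
apply_moves([
  {"claw":0.0,"dp":[0,0,0],"dr":[0,0,0]},
  {"claw":0.0,"dp":[0,0,0],"dr":[0,0,0]},
  {"claw":0.0,"dp":[0,0,0],"dr":[0,0,0]},
  {"claw":0.0,"dp":[0,0,0],"dr":[0,0,0]},
  {"claw":0.0,"dp":[0,0,0],"dr":[0,0,0]},
])

```text
clock: 20.7
eef_pos: [0.5408, -0.2938, 0.0518]
ee_rot: [0.0, -0.165, 0.986, -0.0]
contact_force: [-1.2, 0.9, 6.4]
gripper_width: 0.133
```

Run:
```python
from h import *
s=st(); print({k:s[k] for k in ('eef_pos','ee_rot','gripper_width','contact_force')},np.degrees(2*np.arctan2(s['ee_rot'][2],s['ee_rot'][1])))
d=grab('wrist','wrist12')
```

```text
{'eef_pos': array([ 0.5408, -0.2938,  0.0518]), 'ee_rot': array([ 2.000e-04, -1.653e-01,  9.862e-01, -2.000e-04]), 'gripper_width': np.float64(0.1326), 'contact_force': array([-1.1643,  0.9103,  6.4415])} 199.03014586269862
```

View pics/wrist12.png

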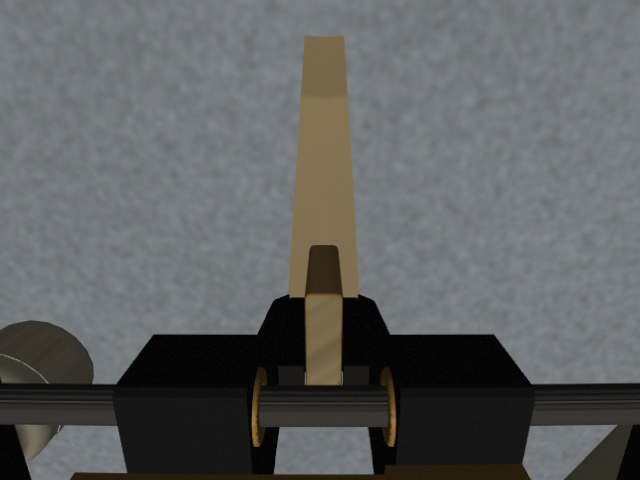

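Run:
```python
from h import *
d=load('wrist12')
p=np.array([.5408,-.2938]); a=np.radians(199.03); R=np.array([[np.cos(a),np.sin(a)],[np.sin(a),-np.cos(a)]])
for n,px,z in (('thin end',[(304.5,36.5),(344.5,37)],.036),('fin',[(306,293),(342,293)],.085),('sides y=270',[(291,270),(356,270)],.036)):
    print(n,((onz(d,px,z)[:,:2]-p)@R.T).round(4).tolist())
```

```text
thin end [[0.1055, -0.0068], [0.1054, 0.0077]]
fin [[0.0269, -0.0054], [0.0269, 0.0056]]
sides y=270 [[0.0146, -0.0139], [0.0146, 0.014]]
```

Call:
apply_moves([
  {"claw":0.0,"dp":[0,0,-0.01],"dr":[0,0,0]},
  {"claw":0.0,"dp":[0,0,-0.02],"dr":[0,0,0]},
  {"claw":0.0,"dp":[0,0,-0.03],"dr":[0,0,0]},
  {"claw":0.0,"dp":[0,0,-0.03],"dr":[0,0,0]},
  {"claw":0.0,"dp":[0,0,-0.03],"dr":[0,0,0]},
  {"claw":0.0,"dp":[0,0,-0.03],"dr":[0,0,0]},
  {"claw":0.0,"dp":[0,0,-0.03],"dr":[0,0,0]},
  {"claw":0.0,"dp":[0,0,-0.02],"dr":[0,0,0]},
  {"claw":0.0,"dp":[0,0,0],"dr":[0,0,0]},
  {"claw":0.0,"dp":[0,0,0],"dr":[0,0,0]},
])

```text
clock: 21.58
eef_pos: [0.5406, -0.2936, 0.2515]
ee_rot: [0.0, -0.165, 0.986, -0.0]
contact_force: [0.5, 1.0, -1.5]
gripper_width: 0.132
```

Run:
```python
from h import *
s=st(); print({k:s[k] for k in ('eef_pos','ee_rot','gripper_width','contact_force')},np.degrees(2*np.arctan2(s['ee_rot'][2],s['ee_rot'][1])))
d=grab('wrist','wrist13')
```

```text
{'eef_pos': array([ 0.5406, -0.2936,  0.2515]), 'ee_rot': array([ 3.000e-04, -1.653e-01,  9.862e-01, -3.000e-04]), 'gripper_width': np.float64(0.1325), 'contact_force': array([ 0.4552,  1.0296, -1.4796])} 199.03014586269862
```

View pics/wrist13.png

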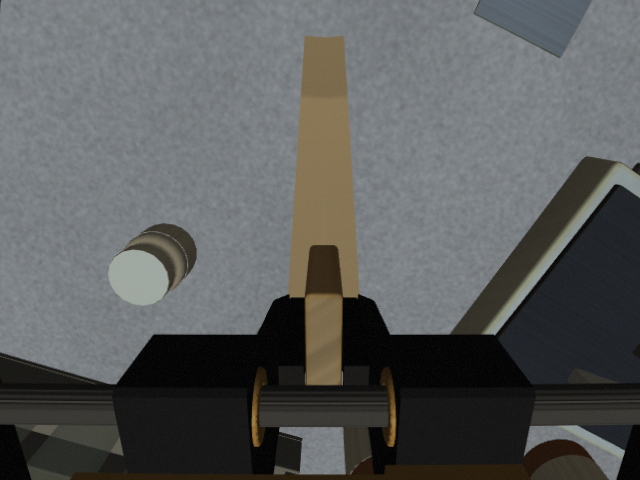

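Call:
apply_moves([
  {"claw":0.0,"dp":[0,0,0],"dr":[0,0,0.1184]},
  {"claw":0.0,"dp":[0,0,0],"dr":[0,0,0.1184]},
  {"claw":0.0,"dp":[0,0,0],"dr":[0,0,0.1184]},
  {"claw":0.0,"dp":[0,0,0],"dr":[0,0,0.1184]},
  {"claw":0.0,"dp":[0,0,0],"dr":[0,0,0.1184]},
  {"claw":0.0,"dp":[0,0,0],"dr":[0,0,0.1184]},
  {"claw":0.0,"dp":[0,0,0],"dr":[0,0,0.1184]},
  {"claw":0.0,"dp":[0,0,0],"dr":[0,0,0.1184]},
  {"claw":0.0,"dp":[0,0,0],"dr":[0,0,0.1184]},
  {"claw":0.0,"dp":[0,0,0],"dr":[0,0,0.1184]},
  {"claw":0.0,"dp":[0,0,0],"dr":[0,0,0.1184]},
  {"claw":0.0,"dp":[0,0,0],"dr":[0,0,0.1184]},
])

```text
clock: 22.63
eef_pos: [0.5401, -0.2933, 0.249]
ee_rot: [-0.002, 0.52, 0.854, 0.0]
contact_force: [-0.2, 0.0, -1.6]
gripper_width: 0.134
```

Call:
apply_moves([
  {"claw":0.0,"dp":[0,0,0],"dr":[0,0,0.1184]},
  {"claw":0.0,"dp":[0,0,0],"dr":[0,0,0.1184]},
  {"claw":0.0,"dp":[0,0,0],"dr":[0,0,0.1184]},
  {"claw":0.0,"dp":[0,0,0],"dr":[0,0,0.1184]},
  {"claw":0.0,"dp":[0,0,0],"dr":[0,0,0.1184]},
  {"claw":0.0,"dp":[0.025,0.0015,0],"dr":[0,0,0]},
  {"claw":0.0,"dp":[0.03,0.002,0],"dr":[0,0,0]},
  {"claw":0.0,"dp":[0.035,0.002,0],"dr":[0,0,0]},
  {"claw":0.0,"dp":[0.035,0.002,0],"dr":[0,0,0]},
  {"claw":0.0,"dp":[0.035,0.002,0],"dr":[0,0,0]},
  {"claw":0.0,"dp":[0.03,0.002,0],"dr":[0,0,0]},
  {"claw":0.0,"dp":[0.028,0.0015,0],"dr":[0,0,0]},
])

```text
clock: 23.63
eef_pos: [0.5769, -0.0763, 0.2493]
ee_rot: [-0.002, 0.745, 0.667, -0.001]
contact_force: [0.2, -0.3, -1.6]
gripper_width: 0.134
```

Call:
apply_moves([
  {"claw":0.0,"dp":[0,0,0.02],"dr":[0,0,0]},
  {"claw":0.0,"dp":[0,0,0.02],"dr":[0,0,0]},
  {"claw":0.0,"dp":[0,0,0.02],"dr":[0,0,0]},
  {"claw":0.0,"dp":[0,0,0.01],"dr":[0,0,0]},
  {"claw":0.0,"dp":[0,0,0],"dr":[0,0,0]},
  {"claw":0.0,"dp":[0,0,0],"dr":[0,0,0]},
])

```text
clock: 24.13
eef_pos: [0.5772, -0.0785, 0.1809]
ee_rot: [-0.001, 0.745, 0.667, -0.0]
contact_force: [-1.0, 0.6, -1.5]
gripper_width: 0.134
```

Run:
```python
from h import *
s=st(); print({k:s[k] for k in ('eef_pos','ee_rot','gripper_width','contact_force')},np.degrees(2*np.arctan2(s['ee_rot'][2],s['ee_rot'][1])))
d=grab('wrist','wrist14')
```

```text
{'eef_pos': array([ 0.5772, -0.0785,  0.1809]), 'ee_rot': array([-7.000e-04,  7.449e-01,  6.671e-01, -4.000e-04]), 'gripper_width': np.float64(0.1343), 'contact_force': array([-0.9892,  0.6335, -1.5394])} 83.69248035888643
```

View pics/wrist14.png

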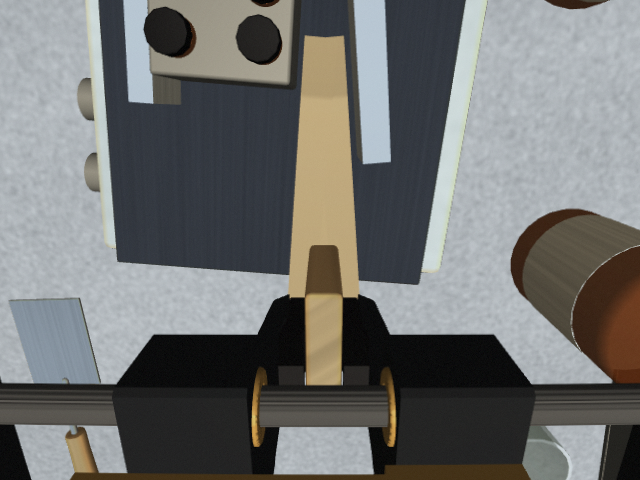

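Call:
apply_moves([
  {"claw":0.0,"dp":[0,0,0.015],"dr":[0,0,0]},
  {"claw":0.0,"dp":[0,0,0.015],"dr":[0,0,0]},
  {"claw":0.0,"dp":[0,0,0.012],"dr":[0,0,0]},
  {"claw":0.0,"dp":[0,0,0.004],"dr":[0,0,0]},
  {"claw":0.0,"dp":[0,0,0],"dr":[0,0,0]},
  {"claw":0.0,"dp":[0,0,0],"dr":[0,0,0]},
])

```text
clock: 24.68
eef_pos: [0.5779, -0.0787, 0.1365]
ee_rot: [0.001, 0.745, 0.667, 0.0]
contact_force: [0.2, -0.0, -0.7]
gripper_width: 0.133
```

Call:
apply_moves([
  {"claw":0.0,"dp":[0,0,0.001],"dr":[0,0,0]},
  {"claw":0.0,"dp":[0,0,0.001],"dr":[0,0,0]},
  {"claw":0.0,"dp":[0,0,0],"dr":[0,0,0]},
  {"claw":0.0,"dp":[0,0,0],"dr":[0,0,0]},
])

```text
clock: 25.02
eef_pos: [0.5775, -0.0784, 0.1337]
ee_rot: [0.0, 0.745, 0.667, 0.0]
contact_force: [0.3, 0.2, -0.9]
gripper_width: 0.132
```

Call:
apply_moves([
  {"claw":0.0,"dp":[0,0,0.001],"dr":[0,0,0]},
  {"claw":0.0,"dp":[0,0,0],"dr":[0,0,0]},
  {"claw":0.0,"dp":[0,0,0],"dr":[0,0,0]},
])

```text
clock: 25.27
eef_pos: [0.5774, -0.0784, 0.1324]
ee_rot: [-0.0, 0.745, 0.667, -0.0]
contact_force: [-0.6, 0.0, -1.0]
gripper_width: 0.132
```

Call:
apply_moves([
  {"claw":0.0,"dp":[0,0,0.0007],"dr":[0,0,0]},
  {"claw":0.0,"dp":[0,0,0],"dr":[0,0,0]},
  {"claw":0.0,"dp":[0,0,0],"dr":[0,0,0]},
])

```text
clock: 25.52
eef_pos: [0.5775, -0.0784, 0.1318]
ee_rot: [0.0, 0.745, 0.667, 0.0]
contact_force: [-0.2, -0.4, 0.1]
gripper_width: 0.135
```

Call:
apply_moves([
  {"claw":0.0,"dp":[0.005,0,0],"dr":[0,0,0]},
  {"claw":0.0,"dp":[0.008,0,0],"dr":[0,0,0]},
  {"claw":0.0,"dp":[0.008,0,0],"dr":[0,0,0]},
  {"claw":0.0,"dp":[0.008,0,0],"dr":[0,0,0]},
  {"claw":0.0,"dp":[0.006,0,0],"dr":[0,0,0]},
  {"claw":0.0,"dp":[0.005,0,0],"dr":[0,0,0]},
  {"claw":0.0,"dp":[0,0,0],"dr":[0,0,0]},
  {"claw":0.0,"dp":[0,0,0],"dr":[0,0,0]},
])

```text
clock: 26.18
eef_pos: [0.582, -0.0381, 0.1319]
ee_rot: [-0.0, 0.745, 0.667, 0.0]
contact_force: [0.3, 2.1, 2.8]
gripper_width: 0.13
```

Run:
```python
from h import *
s=st(); print({k:s[k] for k in ('eef_pos','ee_rot','gripper_width','contact_force')},np.degrees(2*np.arctan2(s['ee_rot'][2],s['ee_rot'][1])))
d=grab('wrist','wrist15')
```

```text
{'eef_pos': array([ 0.582 , -0.0381,  0.1319]), 'ee_rot': array([-1.000e-04,  7.447e-01,  6.674e-01,  3.000e-04]), 'gripper_width': np.float64(0.1302), 'contact_force': array([0.3352, 2.0897, 2.7866])} 83.73337900116928
```

View pics/wrist15.png

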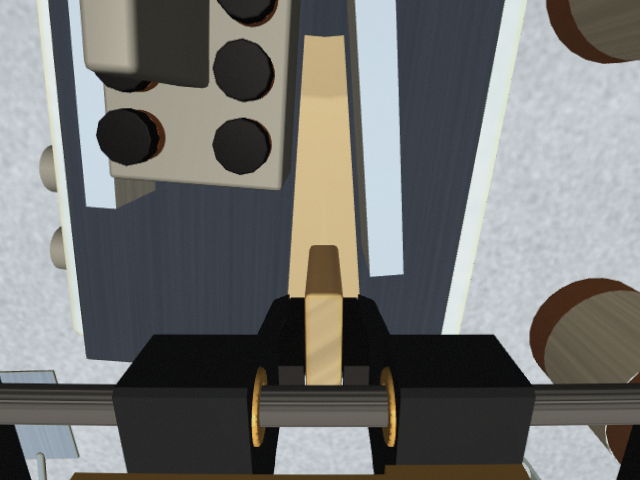

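Call:
apply_moves([
  {"claw":0.0,"dp":[0.005,0,0],"dr":[0,0,0]},
  {"claw":0.0,"dp":[0.006,0,0],"dr":[0,0,0]},
  {"claw":0.0,"dp":[0.006,0,0],"dr":[0,0,0]},
  {"claw":0.0,"dp":[0.006,0,0],"dr":[0,0,0]},
  {"claw":0.0,"dp":[0.005,0,0],"dr":[0,0,0]},
  {"claw":0.0,"dp":[0.002,0,0],"dr":[0,0,0]},
  {"claw":0.0,"dp":[0,0,0],"dr":[0,0,0]},
  {"claw":0.0,"dp":[0,0,0],"dr":[0,0,0]},
])

```text
clock: 26.9
eef_pos: [0.5852, -0.0082, 0.1318]
ee_rot: [-0.0, 0.745, 0.667, 0.001]
contact_force: [-0.8, 3.8, 4.1]
gripper_width: 0.131
```

Call:
apply_moves([
  {"claw":0.0,"dp":[0.003,0,0],"dr":[0,0,0]},
  {"claw":0.0,"dp":[0.003,0,0],"dr":[0,0,0]},
  {"claw":0.0,"dp":[0.002,0,0],"dr":[0,0,0]},
  {"claw":0.0,"dp":[0,0,0],"dr":[0,0,0]},
  {"claw":0.0,"dp":[0,0,0],"dr":[0,0,0]},
])

```text
clock: 27.32
eef_pos: [0.5861, -0.0007, 0.1318]
ee_rot: [0.0, 0.745, 0.667, 0.0]
contact_force: [0.5, -0.9, 4.8]
gripper_width: 0.133
```

Run:
```python
from h import *
s=st(); print({k:s[k] for k in ('eef_pos','ee_rot','gripper_width','contact_force')},np.degrees(2*np.arctan2(s['ee_rot'][2],s['ee_rot'][1])))
d=grab('wrist','wrist16')
```

```text
{'eef_pos': array([ 0.5861, -0.0007,  0.1318]), 'ee_rot': array([0.000e+00, 7.449e-01, 6.672e-01, 2.000e-04]), 'gripper_width': np.float64(0.1328), 'contact_force': array([ 0.495 , -0.8906,  4.8282])} 83.70101658176058
```

View pics/wrist16.png

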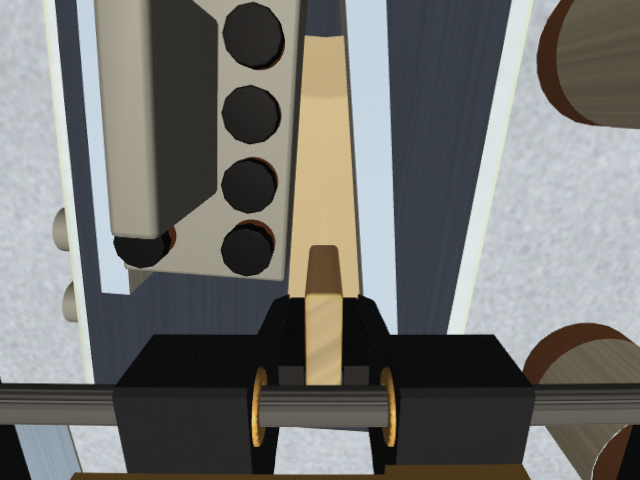

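Call:
apply_moves([
  {"claw":0.0,"dp":[0.003,0,0],"dr":[0,0,0]},
  {"claw":0.0,"dp":[0.003,0,0],"dr":[0,0,0]},
  {"claw":0.0,"dp":[0.002,0,0],"dr":[0,0,0]},
  {"claw":0.0,"dp":[0,0,0],"dr":[0,0,0]},
  {"claw":0.0,"dp":[0,0,0],"dr":[0,0,0]},
])

```text
clock: 27.78
eef_pos: [0.587, 0.0071, 0.1318]
ee_rot: [0.0, 0.745, 0.667, 0.0]
contact_force: [0.2, -0.9, 5.1]
gripper_width: 0.137
```

Call:
apply_moves([
  {"claw":0.018,"dp":[0,0,0],"dr":[0,0,0]},
  {"claw":0.022,"dp":[0,0,0],"dr":[0,0,0]},
  {"claw":0.024,"dp":[0,0,0],"dr":[0,0,0]},
  {"claw":0.024,"dp":[0,0,0],"dr":[0,0,0]},
  {"claw":0.024,"dp":[0,0,0],"dr":[0,0,0]},
])

```text
clock: 28.2
eef_pos: [0.5867, 0.0071, 0.1314]
ee_rot: [-0.0, 0.745, 0.667, -0.0]
contact_force: [-0.0, 0.6, -0.2]
gripper_width: 0.273
```

Call:
apply_moves([
  {"claw":0.024,"dp":[0,0,-0.01],"dr":[0,0,0]},
  {"claw":0.024,"dp":[0,0,-0.02],"dr":[0,0,0]},
  {"claw":0.024,"dp":[0,0,-0.02],"dr":[0,0,0]},
  {"claw":0.024,"dp":[0,0,-0.01],"dr":[0,0,0]},
  {"claw":0.0,"dp":[-0.02,0,0],"dr":[0,0,0]},
  {"claw":0.0,"dp":[-0.03,0,0],"dr":[0,0,0]},
  {"claw":0.0,"dp":[-0.005,0,0],"dr":[0,0,0]},
  {"claw":0.0,"dp":[0,0,0],"dr":[0,0,0]},
  {"claw":0.0,"dp":[0,0,0],"dr":[0,0,0]},
])

```text
clock: 28.95
eef_pos: [0.5808, -0.0473, 0.1918]
ee_rot: [-0.0, 0.745, 0.667, 0.0]
contact_force: [-0.7, 0.1, 0.1]
gripper_width: 0.005
```

Run:
```python
from h import *
s=st(); print({k:s[k] for k in ('eef_pos','ee_rot','gripper_width','contact_force')},np.degrees(2*np.arctan2(s['ee_rot'][2],s['ee_rot'][1])))
d=grab('wrist','wrist17')
```

```text
{'eef_pos': array([ 0.5808, -0.0473,  0.1918]), 'ee_rot': array([-2.000e-04,  7.451e-01,  6.670e-01,  1.000e-04]), 'gripper_width': np.float64(0.0054), 'contact_force': array([-0.6998,  0.134 ,  0.1215])} 83.66865516812817
```

View pics/wrist17.png

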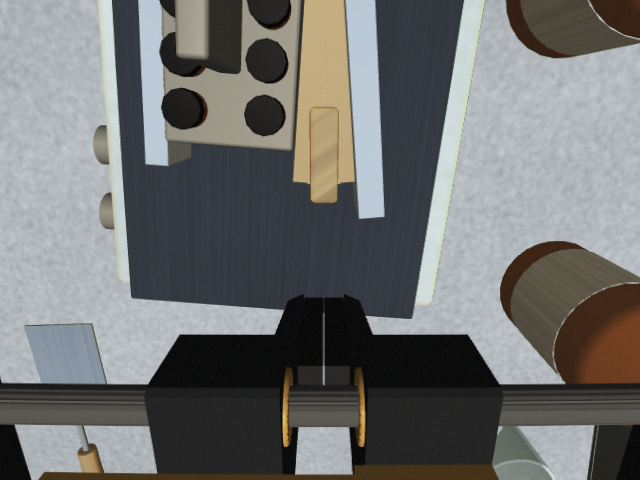

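Call:
apply_moves([
  {"claw":0.0,"dp":[0,-0.002,0.02],"dr":[0,0,0]},
  {"claw":0.0,"dp":[0,0,0.02],"dr":[0,0,0]},
  {"claw":0.0,"dp":[0,0,0.02],"dr":[0,0,0]},
  {"claw":0.0,"dp":[0,0,0.02],"dr":[0,0,0]},
  {"claw":0.0,"dp":[0,0,0.004],"dr":[0,0,0]},
  {"claw":0.0,"dp":[0.008,0,0],"dr":[0,0,0]},
  {"claw":0.0,"dp":[0.008,0,0],"dr":[0,0,0]},
  {"claw":0.0,"dp":[0.008,0,0],"dr":[0,0,0]},
  {"claw":0.0,"dp":[0,0,0],"dr":[0,0,0]},
  {"claw":0.0,"dp":[0,0,0],"dr":[0,0,0]},
])

```text
clock: 29.83
eef_pos: [0.5819, -0.0228, 0.1086]
ee_rot: [0.001, 0.744, 0.668, 0.0]
contact_force: [0.0, 0.3, -0.6]
gripper_width: 0.006
```

Call:
apply_moves([
  {"claw":0.0,"dp":[0.002,0,0],"dr":[0,0,0]},
  {"claw":0.0,"dp":[0.002,0,0],"dr":[0,0,0]},
  {"claw":0.0,"dp":[0.002,0,0],"dr":[0,0,0]},
  {"claw":0.0,"dp":[0.002,0,0],"dr":[0,0,0]},
  {"claw":0.0,"dp":[0,0,0],"dr":[0,0,0]},
  {"claw":0.0,"dp":[0,0,0],"dr":[0,0,0]},
])

```text
clock: 30.33
eef_pos: [0.5824, -0.0155, 0.1077]
ee_rot: [-0.0, 0.745, 0.667, 0.0]
contact_force: [-0.3, -0.3, 0.2]
gripper_width: 0.005
```

Call:
apply_moves([
  {"claw":0.0,"dp":[0.002,0,0],"dr":[0,0,0]},
  {"claw":0.0,"dp":[0.002,0,0],"dr":[0,0,0]},
  {"claw":0.0,"dp":[0,0,0],"dr":[0,0,0]},
  {"claw":0.0,"dp":[0,0,0],"dr":[0,0,0]},
])

```text
clock: 30.67
eef_pos: [0.5828, -0.0115, 0.1077]
ee_rot: [-0.0, 0.745, 0.667, -0.0]
contact_force: [0.3, -0.1, -0.5]
gripper_width: 0.001
```

Call:
apply_moves([
  {"claw":0.0,"dp":[0.002,0,0],"dr":[0,0,0]},
  {"claw":0.0,"dp":[0.002,0,0],"dr":[0,0,0]},
  {"claw":0.0,"dp":[0,0,0],"dr":[0,0,0]},
  {"claw":0.0,"dp":[0,0,0],"dr":[0,0,0]},
])

```text
clock: 31.0
eef_pos: [0.5832, -0.0081, 0.1077]
ee_rot: [0.0, 0.745, 0.667, -0.0]
contact_force: [-0.1, -4.5, 1.0]
gripper_width: 0.004
```

Run:
```python
from h import *
d=grab('wrist','wrist18')
```

```text
(no output)
```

View pics/wrist18.png

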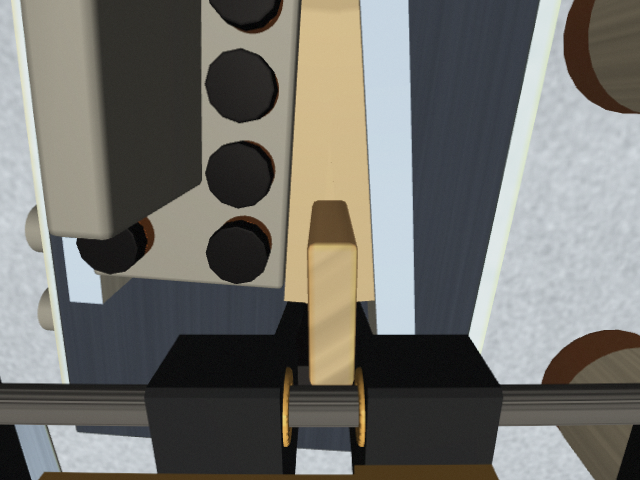

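Call:
apply_moves([
  {"claw":0.0,"dp":[0.001,0,0],"dr":[0,0,0]},
  {"claw":0.0,"dp":[0.001,0,0],"dr":[0,0,0]},
  {"claw":0.0,"dp":[0,0,0],"dr":[0,0,0]},
  {"claw":0.0,"dp":[0,0,0],"dr":[0,0,0]},
])

```text
clock: 31.38
eef_pos: [0.5835, -0.0077, 0.1078]
ee_rot: [0.001, 0.745, 0.667, -0.001]
contact_force: [-1.7, -13.7, -0.4]
gripper_width: 0.007
```

Call:
apply_moves([
  {"claw":0.0,"dp":[0.001,0,0],"dr":[0,0,0]},
  {"claw":0.0,"dp":[0.001,0,0],"dr":[0,0,0]},
  {"claw":0.0,"dp":[0,0,0],"dr":[0,0,0]},
  {"claw":0.0,"dp":[0,0,0],"dr":[0,0,0]},
])

```text
clock: 31.72
eef_pos: [0.5836, -0.0073, 0.1079]
ee_rot: [0.002, 0.745, 0.667, -0.002]
contact_force: [-3.4, -21.9, 0.5]
gripper_width: 0.004
```

Call:
apply_moves([
  {"claw":0.0,"dp":[0.001,0,0],"dr":[0,0,0]},
  {"claw":0.0,"dp":[0.001,0,0],"dr":[0,0,0]},
  {"claw":0.0,"dp":[0.0005,0,0],"dr":[0,0,0]},
  {"claw":0.0,"dp":[0,0,0],"dr":[0,0,0]},
  {"claw":0.0,"dp":[0,0,0],"dr":[0,0,0]},
])

```text
clock: 32.13
eef_pos: [0.5836, -0.0071, 0.1079]
ee_rot: [0.003, 0.745, 0.667, -0.004]
contact_force: [-6.1, -34.1, 1.1]
gripper_width: 0.007
```

Run:
```python
from h import *
d=grab('wrist','wrist19'); grab('scene','scene19'); d=grab('top','top19')
s=load('scene19')['color']
cv2.imwrite('pics/s19c.png',cv2.resize(s[190:330,240:390],None,fx=4,fy=4,interpolation=cv2.INTER_CUBIC))
```

```text
(no output)
```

View pics/wrist19.png

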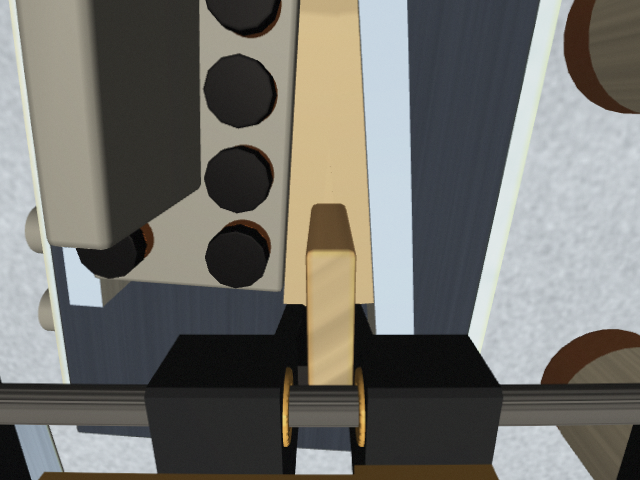

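View pics/s19c.png

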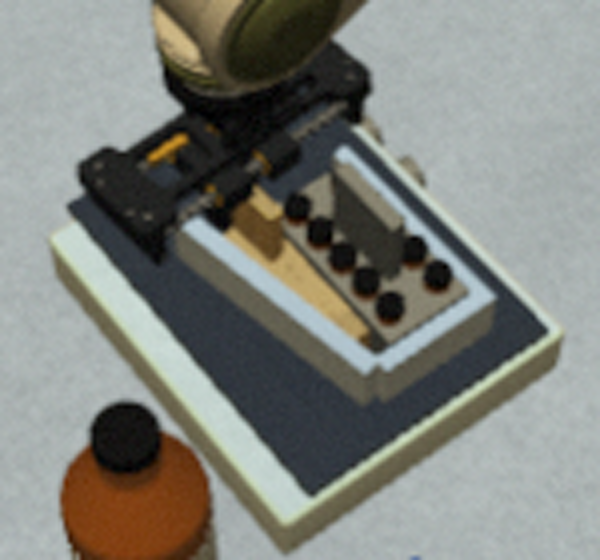

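Call:
apply_moves([
  {"claw":0.0,"dp":[-0.004,0,0],"dr":[0,0,0]},
  {"claw":0.0,"dp":[-0.006,0,0],"dr":[0,0,0]},
  {"claw":0.0,"dp":[-0.02,0,0],"dr":[0,0,0]},
  {"claw":0.0,"dp":[-0.02,0,0],"dr":[0,0,0]},
  {"claw":0.0,"dp":[0,0,-0.03],"dr":[0,0,0]},
  {"claw":0.0,"dp":[0,0,-0.04],"dr":[0,0,0]},
  {"claw":0.0,"dp":[0,0,-0.04],"dr":[0,0,0]},
  {"claw":0.0,"dp":[0,0,-0.04],"dr":[0,0,0]},
  {"claw":0.0,"dp":[0.02,0,-0.03],"dr":[0,0,0]},
  {"claw":0.0,"dp":[0,0,0],"dr":[0,0,0]},
  {"claw":0.0,"dp":[0,0,0],"dr":[0,0,0]},
])

```text
clock: 33.2
eef_pos: [0.581, -0.0299, 0.289]
ee_rot: [0.001, 0.744, 0.668, 0.001]
contact_force: [-0.2, -0.2, 0.2]
gripper_width: 0.006
```

Run:
```python
from h import *
d=grab('wrist','wrist20'); s=st(); print(s['eef_pos'],s['contact_force'])
o=np.array([.565,.0404]);a=np.radians(-11.05);x=np.array([np.cos(a),np.sin(a)]);y=np.array([-x[1],x[0]])
P=lambda u,v,z:[*(o+x*u+y*v),z]
im=d['color'].copy()
q=proj(d,[P(-.055,.105,.125),P(.011,.105,.125),P(.011,-.025,.125),P(-.055,-.025,.125)])
cv2.polylines(im,[np.int32(q*16)],True,(0,0,255),1,cv2.LINE_AA,4)
b=np.radians(4.8); f=np.array([-np.sin(b),np.cos(b)]); n=np.array([f[1],-f[0]]); c=np.array([.023,.027])
w=[c+f*u+n*v for u,v in((-.06,-.017),(-.06,.017),(.06,.007),(.06,-.007))]
q=proj(d,[P(*p,.116) for p in w]); print(q.round(1))
cv2.polylines(im,[np.int32(q*16)],True,(255,0,0),1,cv2.LINE_AA,4)
cv2.imwrite('pics/c20.png',im); cv2.imwrite('pics/c20z.png',cv2.resize(im[20:300,220:440],None,fx=2,fy=2,interpolation=cv2.INTER_CUBIC))
```

```text
[ 0.5805 -0.0304  0.2872] [ 0.8288  0.2162 -0.4487]
[[3.034e+02 1.722e+02]
 [3.468e+02 1.722e+02]
 [3.355e+02 1.000e-01]
 [3.154e+02 1.000e-01]]
```

View pics/c20.png

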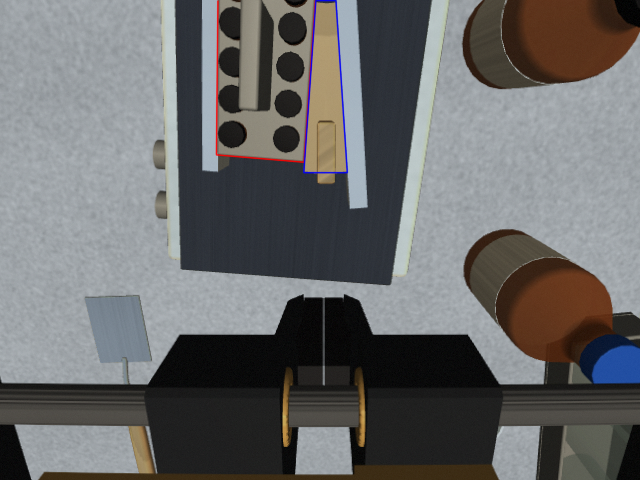

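View pics/c20z.png

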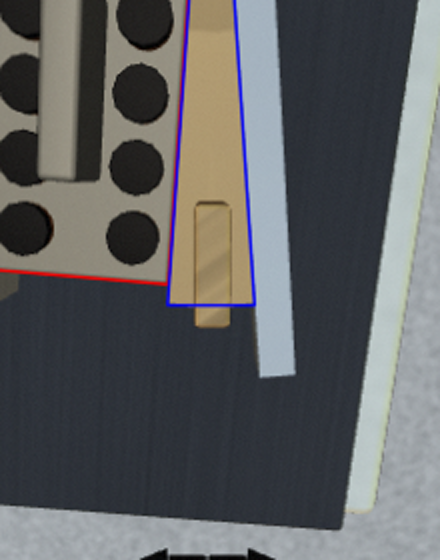

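Call:
apply_moves([
  {"claw":0.0,"dp":[0,-0.03,-0.02],"dr":[0,0,0]},
  {"claw":0.0,"dp":[0,-0.04,0],"dr":[0,0,0]},
  {"claw":0.0,"dp":[0,-0.04,0],"dr":[0,0,0]},
  {"claw":0.0,"dp":[-0.02,-0.03,0],"dr":[0,0,0]},
  {"claw":0.0,"dp":[-0.03,-0.03,0],"dr":[0,0,0]},
  {"claw":0.0,"dp":[-0.04,0,0],"dr":[0,0,0]},
  {"claw":0.0,"dp":[-0.04,0,0],"dr":[0,0,0]},
  {"claw":0.0,"dp":[-0.04,0,0],"dr":[0,0,0]},
  {"claw":0.0,"dp":[-0.03,0,0],"dr":[0,0,0]},
  {"claw":0.0,"dp":[0,0,0],"dr":[0,0,0]},
  {"claw":0.0,"dp":[0,0,0],"dr":[0,0,0]},
])

```text
clock: 34.17
eef_pos: [0.3897, -0.2114, 0.306]
ee_rot: [-0.002, 0.746, 0.666, 0.0]
contact_force: [-0.7, -0.1, -0.4]
gripper_width: 0.006
```

Run:
```python
from h import *
d=grab('scene','scene21'); im=d['color'].copy()
o=np.array([.565,.0404]);a=np.radians(-11.05);x=np.array([np.cos(a),np.sin(a)]);y=np.array([-x[1],x[0]])
P=lambda u,v,z:[*(o+x*u+y*v),z]
q=proj(d,[P(-.055,.105,.125),P(.011,.105,.125),P(.011,-.025,.125),P(-.055,-.025,.125)])
big=cv2.resize(im[190:330,240:390],None,fx=4,fy=4,interpolation=cv2.INTER_CUBIC)
b=np.radians(4.8); f=np.array([-np.sin(b),np.cos(b)]); n=np.array([f[1],-f[0]]); c=np.array([.023,.027])
w=proj(d,[P(*(c+f*u+n*v),.116) for u,v in((-.06,-.017),(-.06,.017),(.06,.007),(.06,-.007))])
fin=proj(d,[P(*(c+f*u+n*v),.165) for u,v in((-.06,-.006),(-.06,.006),(-.02,.006),(-.02,-.006))])
h=proj(d,[P(-.022+u,.04+v,.185) for u,v in((-.006,-.03),(.006,-.03),(.006,.03),(-.006,.03))])
for k,col in((q,(0,0,255)),(w,(255,0,0)),(fin,(0,255,0)),(h,(0,255,255))): cv2.polylines(big,[np.int32(((k-[240,190]+.5)*4-.5)*16)],True,col,1,cv2.LINE_AA,4)
cv2.imwrite('pics/s21c.png',big)
grab('top','top21')
```

```text
(no output)
```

View pics/s21c.png

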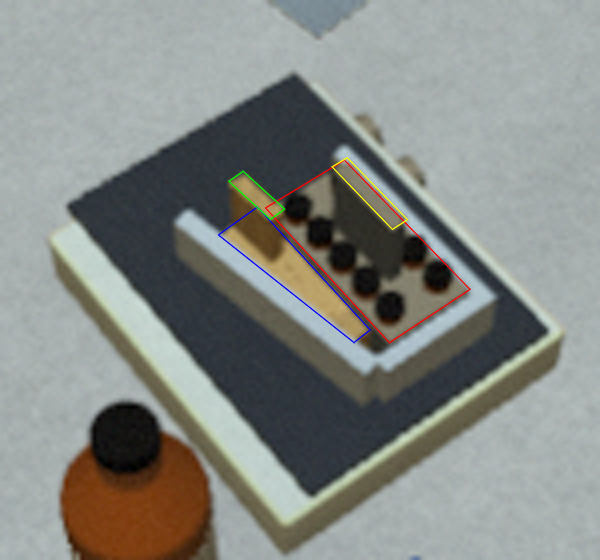

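View pics/scene21.png

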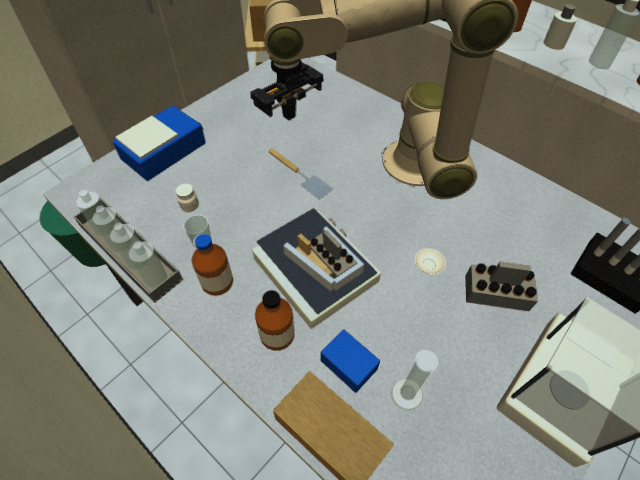

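Rack and wedge match their home outlines to about 1 px in both the scene and wrist views. Everything else is still standing and the arm is clear, so I'm handing in.

```bash
python3 -c "
from plant import manip
print(manip.close_job())"
```

```text
the job is handed in; nothing more can be done
None
```

I set the smaller rack in the corner of the two square stops, drove the wedge in thin end first until it jammed, and handed the job in at about 34 s of the 70 s allowed.

- **Rack:** I gripped it by the handle, set it down in the bay, and slid it against the long stop and then the end stop. It pressed on the end stop with about 23 N before I eased off and let go. A wrist picture after release shows it on its home outline.
- **Wedge:** I carried it into the gap by its fin and let go about 9 mm short. I then pushed its thick end with closed fingers up to about 34 N. Between 22 and 34 N it moved only about 0.2 mm. I stopped there to stay under the 40 N limit on pressing, so I did not test it with a harder push.
- **Last checks:** With the arm withdrawn, the wrist and scene pictures show rack and wedge within about 1 pixel of their home outlines, with no visible tilt. The bystanders are standing, and the gripper touches nothing. No check failed; a 6 N vertical force reading when I first gripped the wedge on the bench went away when I lifted it.

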